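Close a blotting manifold: wing screws tightened evenly in cross order

ROBOT

A 6-joint arm with a two-finger parallel gripper is mounted at the origin on the work surface. World frame = base frame: x ahead of the robot, y to its left, z up, the work surface at z = 0. Lengths are in mm, angles in rad, forces in N, time in s.
With the tool pointing down it reaches from about 275 to 750 mm from the base axis. Payload 10.2 kg.
Tool frame: the origin (TCP) lies between the finger pads; the fingertips stand 11 mm ahead of it and the grasp point (between the pads) lies 8 mm behind it (ctrl.nose_length is the distance from the TCP to the fingertips, in mm); x points along the fingers, y is the direction in which the jaws open and shut, and the axes are right-handed (so a half turn about x gives the same grasp; the last joint's range is limited). The gripper opens to 85 mm and grips with 20 to 120 N. Pads are 22 mm wide; open, the fingers measure 114 mm over their backs; the gripper's body (76 mm by 85 mm) begins 54 mm behind the grasp point. The pads swing forward as they close: fully open they stand 13 mm farther back than shut.
Start: joints at [-1.418, 0.313, 1.498, -0, 1.331, -0.223], TCP at [192.672, -488.374, 242.294] pointing down, gripper open.
Joint ranges: [-2.94, 2.94], [-0.97, 2.17], [0.19, 2.56], [-1.23, 4.37], [0.02, 3.11], [-2.88, 2.88]. Speed limits (rad/s): [2.39, 2.39, 3.01, 3.14, 3.14, 3.14].

INTERFACE

Orientations are given as a unit quaternion [w, x, y, z].
In Python, from rig import ctrl, capture, ticket gives the robot as it stands.
- The arm moves only by the tool step_arm, never from a script. Its argument "commands" is a list of rows, each a list of 2 entries, a list of its own where there are three numbers: the shift along the world's x, y, z normalised to -1 to 1, where 1 is 0.04 m, then the turn about the world's z normalised to -1 to 1, where 1 is 180 degrees. A call has 1 to 5 rows; each row shifts and turns the commanded pose from where the row before left it; what a row does not reach is not made up. A row lasts 1/10 s, in which the tool goes at most 50 mm and 8.59 degrees, less where a joint would pass 70% of its speed; a pose out of reach is approached as far as the arm can. A call with a number of a shift or a turn outside -1 to 1 is refused whole. A call with a gripper value outside its range is refused whole. "gripper" is the closure, from -1 (fully open) to 1 (shut), so that 0 is half open, set as the call begins (left out, the last holds). The fingers move at their own pace and stop on an object; "force" is the grip in N (left out, the last holds). Time passes only in rows, so rows that do not move let the fingers close. It gives the time, the measured TCP pose, the force and the opening at its end, in the units of the state.
- ctrl.sense(): the state, without advancing time (a new reading comes with each control period).
- capture(name): name is "side" or "top"; returns a dict with "image" (480x640x3 uint8, blue, green, red), "fov_y" (degrees; the focal length in pixels is half the picture's height over the tangent of half this angle, whatever the lens; pixels are square), "cx", "cy" (the principal point, pixels), "origin" and "orientation" of the camera in the world. Camera axes: x right, y down, z forward; pixel columns grow to the right and rows downward; lengths in mm; the calibration is good to about 2 mm. A picture is of the moment at which its call begins. There is no depth.
- ticket.finish_job(): hands the job in, once; it reports no verdict.
The state is a dict: "time_s": time; "joints": joint angles; "dq": joint speeds; "tau": joint torques, N m; "eef_pos": TCP position; "ee_rot": TCP orientation; "force": force on the tool from outside, world axes, zero at the start; "wrist_torque": the same for the moment, N m; "grip_width": opening from 0.0 (shut) to 1.0 (fully open).
Only numpy, scipy, OpenCV 4.12 (cv2) and the standard library are available. Lean on these libraries where they do the work, as an engineer would, in place of code of your own. Each camera call takes 0.05 s, during which the arm holds its last target.

TASK

The well plate of the vacuum blotting manifold lies under the riser shelf with only its pull bar end sticking out: get it out and set it gently, screws still loose, on the gasket between the corner guides of the blue base (pull bar towards either end), and let go of it. Then tighten its four quarter-turn wing screws clockwise evenly in two rounds - first each one about half way, then each one fully home with its wings along the plate's long edges - and in each round go crosswise, following a screw with the one diagonally opposite before the other two. Leave the bottle, the jar, the tip box and the tube rack where they stand.

Things in the scene. Friction and masses are not known exactly. Their poses are not given: they have to be found in the camera images.
- cover_block (a point): Centre of the white well block, 78 (x) x 58 (y) x 32 mm, raised in the middle of the loose cover, to be taken across its 58 mm. The point lies 28 mm above the cover's underside; the block's top 44 mm above it. Axes: x along the cover's long side, the pull bar at the -x end, z up. At the start the block is under the riser shelf and the pull bar sticks out from it towards -y.
- seat (a point): Middle of the black gasket's top on the fixed blue base (196 x 156 mm), 60 mm above the bench; x along the base's long side, z up. The cover's underside lies here, either way round; block centre then 28 mm above. Corner guides leave the plate 3.5 mm play each side, flare 4 mm wider, end 16 mm above the gasket. A port juts 44 mm from the base's -x end, 32 mm above the bench.
- riser: Fixed grey bench riser (shelf), origin on the bench under its middle: board 360 (x) x 220 (y) mm, underside 85 mm and top 100 mm above the bench, on 12 mm side panels at its x ends (167 mm clear each side of the middle). Open to front (-y) and back. Tip boxes up to 60 mm tall stand fixed on it, 13 to 97 mm behind its middle (+y).
- bottle: Bystander: upright capped reagent bottle, 66 mm in diameter, 150 mm tall, origin at the centre of its base. Leave where it is.
- jar: Bystander: jar with teal cap, 58 mm in diameter, 75 mm tall, origin at the centre of its base. Leave where it is.
- tip_box: Bystander: blue tip box 122 (x) x 82 (y) x 60 mm tall, origin at the centre of its underside. Leave where it is.
- tube_rack: Bystander: green rack of capped tubes 120 (x) x 70 (y) x 68 mm tall, origin at the centre of its underside. Leave where it is.
- screw_a (a joint): Turn of wing screw a in rad: starts loose somewhere from 0 to 0.3, grows clockwise seen from above, stops at 1.6 = fully home; half way is about 0.8. It sinks less than 1 mm, needs about 0.07 N m and stays where it is left.
- screw_b (a joint): Turn of wing screw b in rad: starts loose somewhere from 0 to 0.3, grows clockwise seen from above, stops at 1.6 = fully home; half way is about 0.8. It sinks less than 1 mm, needs about 0.07 N m and stays where it is left.
- screw_c (a joint): Turn of wing screw c in rad: starts loose somewhere from 0 to 0.3, grows clockwise seen from above, stops at 1.6 = fully home; half way is about 0.8. It sinks less than 1 mm, needs about 0.07 N m and stays where it is left.
- screw_d (a joint): Turn of wing screw d in rad: starts loose somewhere from 0 to 0.3, grows clockwise seen from above, stops at 1.6 = fully home; half way is about 0.8. It sinks less than 1 mm, needs about 0.07 N m and stays where it is left.
- wing_a (a point): Middle of the black upright wing of quarter-turn screw a, at the cover's -x -y corner (-72, -54 mm from its middle), 30 mm above its underside; diagonally opposite screw c. The wing is 38 mm long (this x), 9 mm thick (this y, to be gripped), 20 mm tall, top 40 mm above the underside. It turns with the screw; when home this x lies along the cover's x.
- wing_b (a point): Middle of the black upright wing of quarter-turn screw b, at the cover's -x +y corner (-72, 54 mm from its middle), 30 mm above its underside; diagonally opposite screw d. The wing is 38 mm long (this x), 9 mm thick (this y, to be gripped), 20 mm tall, top 40 mm above the underside. It turns with the screw; when home this x lies along the cover's x.
- wing_c (a point): Middle of the black upright wing of quarter-turn screw c, at the cover's +x +y corner (72, 54 mm from its middle), 30 mm above its underside; diagonally opposite screw a. The wing is 38 mm long (this x), 9 mm thick (this y, to be gripped), 20 mm tall, top 40 mm above the underside. It turns with the screw; when home this x lies along the cover's x.
- wing_d (a point): Middle of the black upright wing of quarter-turn screw d, at the cover's +x -y corner (72, -54 mm from its middle), 30 mm above its underside; diagonally opposite screw b. The wing is 38 mm long (this x), 9 mm thick (this y, to be gripped), 20 mm tall, top 40 mm above the underside. It turns with the screw; when home this x lies along the cover's x.
- cover: The loose cover (well plate): flat white plate 180 x 140 x 12 mm (x, y, z), about 0.6 kg, with well block, pull bar and four captive wing screws. Origin at the centre of its underside; x along the long side, the pull bar at the -x end. It starts flat on the bench, right way up.
- cover_pull (a point): Middle of the round blue pull bar on the cover's -x end: 13 mm in diameter, 30 mm long along the cover's y, gripped over its two ends (30 mm); it turns freely on its pin. The point is 24 mm above the cover's underside, 110 mm from the cover's middle, 20 mm beyond the plate's edge. Axes as the cover's. For drawing the cover along the bench; lifted by it the cover swings down.
There are look-alikes about, which are no part of the job. Of the things that look like the cover, the larger one is meant.

How it is judged (in metres and radians):
On the way, in this order (a step that is already met when the one before it is completed fails the run):
1. the cover lies flat on the gasket between the guides, let go of and at rest, with all four screws still loose (below 0.42 rad) (horizontal distance between cover_block and seat below 0.008 m and z of cover_block in the frame of seat between 0.024 and 0.0315 m and angle between the x axis of cover_block and the x axis of seat, either way round below 0.09 rad and angle between cover_block's own z axis and vertical below 0.03 rad and value of joint each of screw_a, screw_b, screw_c, screw_d below 0.42 rad and contact force between the fingers and cover below 0.1 N and linear speed of cover below 0.02 m/s), for 0.2 s.
2. first round: all four screws are past 0.5 rad and none is past 1.2 rad (horizontal distance between cover_block and seat below 0.008 m and z of cover_block in the frame of seat between 0.024 and 0.0315 m and angle between the x axis of cover_block and the x axis of seat, either way round below 0.09 rad and angle between cover_block's own z axis and vertical below 0.03 rad and value of joint screw_a between 0.5 and 1.2 rad and value of joint screw_b between 0.5 and 1.2 rad and value of joint screw_c between 0.5 and 1.2 rad and value of joint screw_d between 0.5 and 1.2 rad), for 0.1 s.
At the end, for the whole second after the job is handed in: The cover lies flat on the gasket (middle within 8 mm of the seat's, long sides within 0.09 rad, tilt under 0.03 rad, height within about 4 mm), at rest, and all four wing screws are at 1.38 rad or more (home is 1.6); the four bystanders stand within 20 mm of where they were (horizontal distance between cover_block and seat below 0.008 m and z of cover_block in the frame of seat between 0.024 and 0.0315 m and angle between the x axis of cover_block and the x axis of seat, either way round below 0.09 rad and angle between cover_block's own z axis and vertical below 0.03 rad and value of joint each of screw_a, screw_b, screw_c, screw_d above 1.38 rad and linear speed of cover below 0.02 m/s and distance of each of bottle, jar, tip_box, tube_rack from where it was at the start of the episode below 0.02 m); the robot touches nothing.
It fails at once if one screw is turned past 1.2 rad while another has not reached 0.5 rad (uneven) (value of joint any of screw_a, screw_b, screw_c, screw_d above 1.2 rad and value of joint any of screw_a, screw_b, screw_c, screw_d below 0.5 rad).
It fails at once if first round out of cross order: two neighbouring screws are past 0.5 rad while the other two are not ((value of joint each of screw_a, screw_b above 0.5 rad and value of joint each of screw_c, screw_d below 0.5 rad) or (value of joint each of screw_a, screw_d below 0.5 rad and value of joint each of screw_b, screw_c above 0.5 rad) or (value of joint each of screw_a, screw_b below 0.5 rad and value of joint each of screw_c, screw_d above 0.5 rad) or (value of joint each of screw_a, screw_d above 0.5 rad and value of joint each of screw_b, screw_c below 0.5 rad)).
It fails at once if second round out of cross order: two neighbouring screws are past 1.25 rad while the other two are not ((value of joint each of screw_a, screw_b above 1.25 rad and value of joint each of screw_c, screw_d below 1.25 rad) or (value of joint each of screw_a, screw_d below 1.25 rad and value of joint each of screw_b, screw_c above 1.25 rad) or (value of joint each of screw_a, screw_b below 1.25 rad and value of joint each of screw_c, screw_d above 1.25 rad) or (value of joint each of screw_a, screw_d above 1.25 rad and value of joint each of screw_b, screw_c below 1.25 rad)).
It fails at once if the cover falls or is thrown onto the base (faster than 0.5 m/s within 30 mm sideways and 60 mm above its seat) (horizontal distance between cover_block and seat below 0.03 m and z of cover_block in the frame of seat below 0.088 m and linear speed of cover above 0.5 m/s).
It fails at once if a bystander is pushed more than 20 mm or tipped over (distance of any of bottle, jar, tip_box, tube_rack from where it was at the start of the episode above 0.02 m or angle between any of bottle, jar, tip_box, tube_rack's own z axis and vertical above 0.4 rad).
It also fails if it takes over 72 s, if anything falls off the work surface, if the arm or the gripper's body presses on something with over 40 N, if the wrist force passes 120 N, or if a joint passes its speed limit or range.

## Working session

There is one attempt and no reset: what is moved stays moved. The work goes in short steps, Python scripts to look and compute and a tool call to move; the robot and the scene stay as the last step left them, time stands still between calls to the robot, and variables do not carry over. Pictures are saved under pics/ and viewed, and the job is handed in when it is done.

Besides the shell and the picture viewer there is one more tool, called after ">>>" in YAML: its name, and indented under it one key for each argument. step_arm: Moves the arm, as the interface text tells. Its arguments: {"type":"object","properties":{"commands":{"type":"array","items":{"type":"array"}},"gripper":{"type":"number"},"force":{"type":"number"}},"required":["commands"]}

```bash
ls; mkdir -p pics; python3 - <<'E'
from rig import ctrl,capture,ticket
import cv2
for n in("side","top"):
    c=capture(n); cv2.imwrite(f"pics/{n}0.png",c["image"]); print({k:v for k,v in c.items() if k!="image"}, c.get('distortion'))
print(ctrl.sense())
E
```

```text
pics
{'fov_y': 50.08348018245305, 'cx': 311.4020277340858, 'cy': 247.65557274683343, 'origin': array([ 311.83774851,  864.83446939, 1111.69754175]), 'orientation': array([ 0.05605418, -0.14182921,  0.93282852, -0.32645574])} None
{'fov_y': 50.03156159453083, 'cx': 321.32940157409456, 'cy': 234.4413110057771, 'origin': array([ 398.66379327,   73.83859582, 1302.10559199]), 'orientation': array([ 0.04633492, -0.70447039,  0.70589907, -0.05728036])} None
{'time_s': 0.1, 'joints': array([-1.41841725e+00,  3.13380615e-01,  1.49831497e+00,  3.73389544e-06,
        1.33100996e+00, -2.23401019e-01]), 'dq': array([ 5.33902666e-05, -2.13473871e-03, -1.63621290e-03,  1.46937851e-03,
        3.26291264e-04,  2.39371761e-04]), 'tau': array([ 2.26574761e-03, -4.12903154e+01, -2.60139745e+01, -2.31594195e-04,
        3.02772525e-03, -1.50175424e-05]), 'eef_pos': array([ 192.63152284, -488.16480558,  241.81654115]), 'ee_rot': array([ 0.13168449,  0.69467728,  0.13247084, -0.69464678]), 'force': array([ 0.43978589, -0.31635565, -0.20641333]), 'wrist_torque': array([0.05609167, 0.00540739, 0.0053516 ]), 'grip_width': 1.0009708229407706}
```

View pics/top0.png

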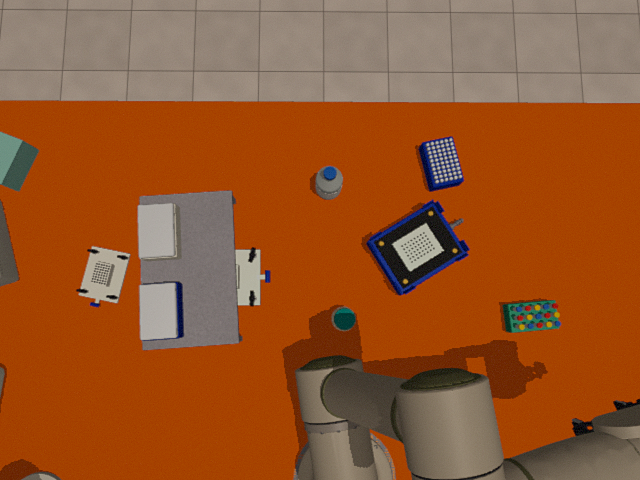

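View pics/side0.png

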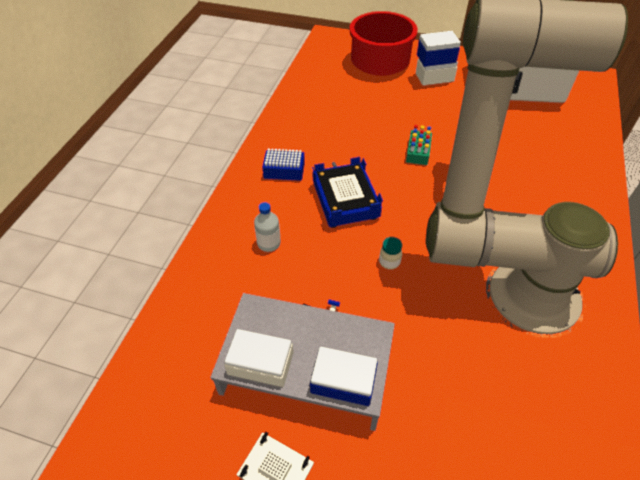

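The top view has the pull bar at about (267,276), the riser spanning (140-238, 192-348), the base at about (418,247), the bottle at (329,182), the jar at (344,319), the tip box at (441,163) and the tube rack at (532,316). The smaller look-alike is at (103,273). Next I'll write helpers and take measurements.

```bash
cat > h.py <<'E'
import numpy as np,cv2
from scipy.spatial.transform import Rotation as R
from rig import ctrl,capture,ticket
def rot(c):
    q=np.asarray(c["orientation"]); return R.from_quat(q[[1,2,3,0]]).as_matrix()
def foc(c): return 240/np.tan(np.radians(c["fov_y"]/2))
def ray(c,uv):
    uv=np.atleast_2d(uv).astype(float); f=foc(c)
    d=np.c_[(uv[:,0]-c["cx"])/f,(uv[:,1]-c["cy"])/f,np.ones(len(uv))]
    return d@rot(c).T
def onz(c,uv,z):
    d=ray(c,uv); o=np.asarray(c["origin"]); return o+d*((z-o[2])/d[:,2])[:,None]
def proj(c,p):
    p=np.atleast_2d(p); q=(p-c["origin"])@rot(c); f=foc(c)
    return np.c_[q[:,0]/q[:,2]*f+c["cx"],q[:,1]/q[:,2]*f+c["cy"]]
def crop(c,u0,v0,u1,v1,s,name):
    cv2.imwrite(name,cv2.resize(c["image"][v0:v1,u0:u1],None,fx=s,fy=s,interpolation=cv2.INTER_CUBIC))
def tri(c1,u1,c2,u2):
    A=[];b=[]
    M=np.zeros((3,3));v=np.zeros(3)
    for c,u in((c1,u1),(c2,u2)):
        d=ray(c,u)[0];d/=np.linalg.norm(d);P=np.eye(3)-np.outer(d,d);M+=P;v+=P@c["origin"]
    return np.linalg.solve(M,v)
def state():
    s=ctrl.sense(); r=R.from_quat(np.asarray(s["ee_rot"])[[1,2,3,0]]).as_matrix()
    return s,r
E
python3 - <<'E'
from h import *
c=capture("top"); crop(c,350,185,480,305,6,"pics/t1.png"); crop(c,220,230,290,320,6,"pics/t2.png")
s,r=state(); print(r.round(3)); print(s['time_s'])
c=capture("side"); crop(c,300,150,390,235,7,"pics/s1.png");crop(c,290,280,370,330,8,"pics/s2.png")
E
```

```text
[[-0.     0.367 -0.93 ]
 [ 0.001 -0.93  -0.367]
 [-1.    -0.001 -0.   ]]
0.15
```

View pics/t1.png

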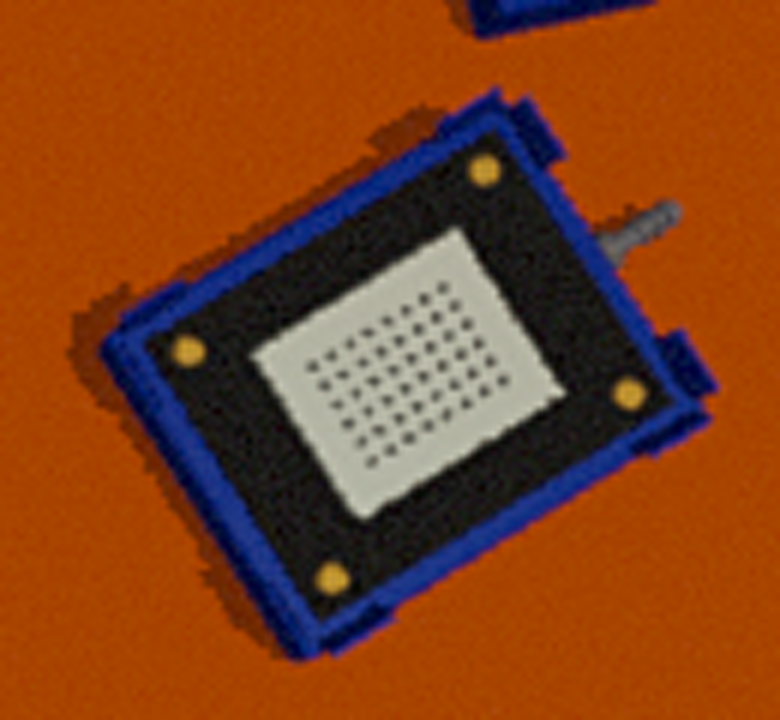

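View pics/t2.png

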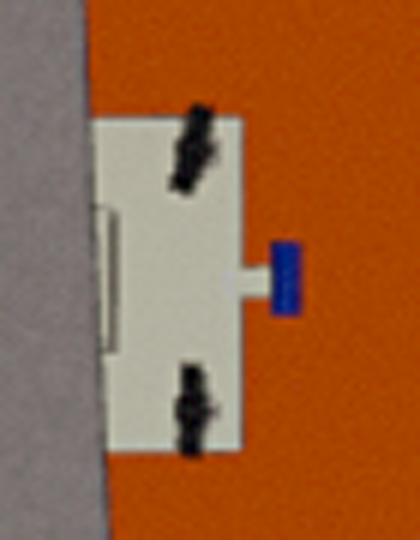

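View pics/s1.png

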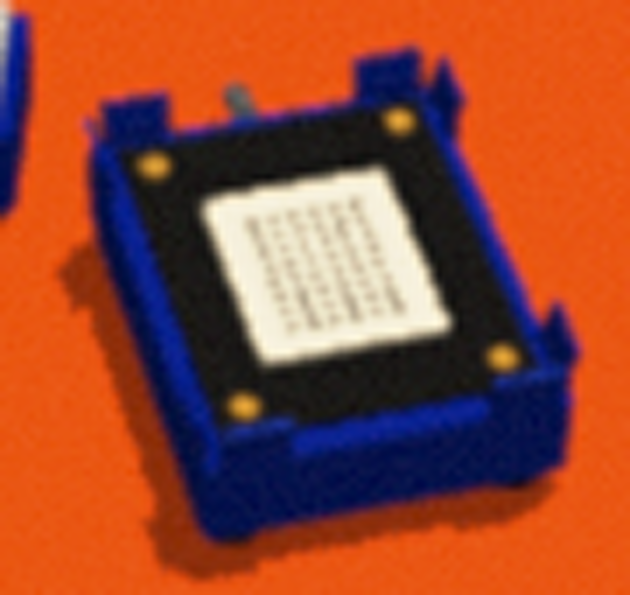

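View pics/s2.png

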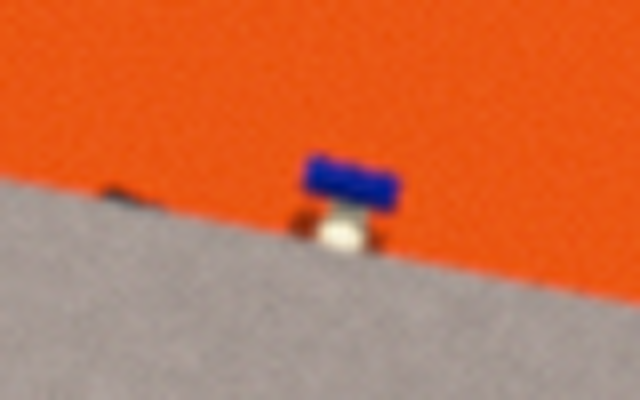

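The base's four gold dots and its port show in both views. The pull bar is at (267,276) in the top view and about (334,302) in the side view.

```bash
cat >> h.py <<'E'
def blobs(c,lo,hi,box,amin):
    u0,v0,u1,v1=box; hsv=cv2.cvtColor(c["image"][v0:v1,u0:u1],cv2.COLOR_BGR2HSV)
    m=cv2.inRange(hsv,lo,hi); n,l,st,ce=cv2.connectedComponentsWithStats(m)
    return [(ce[i]+[u0,v0],st[i,4]) for i in range(1,n) if st[i,4]>=amin],m
E
python3 - <<'E'
from h import *
t=capture("top");s=capture("side")
gt=[b[0] for b in blobs(t,(15,110,120),(30,255,255),(360,195,475,300),4)[0]]
gs=[b[0] for b in blobs(s,(15,130,120),(30,255,255),(305,150,385,235),4)[0]]
print(gt,gs)
P=onz(t,gt,60);Q=onz(s,gs,60)
print(P.round(1),Q.round(1),P.mean(0),Q.mean(0))
bt=blobs(t,(110,120,50),(130,255,255),(255,265,280,290),6);bs=blobs(s,(110,120,50),(130,255,255),(322,292,346,318),6)
print(bt[0],bs[0])
print('pull',onz(t,bt[0][0][0],26),onz(s,bs[0][0][0],26),tri(t,bt[0][0][0],s,bs[0][0][0]))
ys,xs=np.nonzero(bt[1]); print(cv2.minAreaRect(np.c_[xs,ys].astype(np.float32)))
# plate white corners
f=lambda u,v:(220+(u+.5)/6-.5,230+(v+.5)/6-.5)
print('plate',onz(t,[f(242,117),f(242,451)],12).round(1))
print('wings',onz(t,[f(192,148),f(192,410)],40).round(1))
print('riser front',onz(t,[(232.5,191),(239,342.5)],100).round(1), 'back',onz(t,[(138.5,197),(142,349)],100).round(1))
for n,u,z in(('bottle',(329,174),150),('jar',(344,319),75),('tip',(441,163),60),('rack',(531,316),68)): print(n,onz(t,u,z).round(0))
for n,u,z in(('bottle',(265,209),150),('jar',(391,244),75),('tip',(284,157),60)): print(n,onz(s,u,z).round(0))
E
```

```text
[array([430.5, 213. ]), array([380.95, 243.1 ]), array([454.5625, 250.25  ]), array([405., 281.])] [array([356.5, 166.8]), array([321.5, 173.2]), array([371.45454545, 200.63636364]), array([334.45454545, 207.63636364])]
[[ 635.3 -215.    60. ]
 [ 560.7  -91.2   60. ]
 [ 542.9 -270.8   60. ]
 [ 468.3 -147.5   60. ]] [[ 541.7 -269.8   60. ]
 [ 634.1 -212.9   60. ]
 [ 466.5 -146.1   60. ]
 [ 559.   -89.8   60. ]] [ 551.79163221 -181.10976923   60.        ] [ 550.33963506 -179.6462167    60.        ]
[(array([267.5, 276. ]), np.int32(44))] [(array([333.27777778, 302.55555556]), np.int32(36))]
pull [[483.32518599 187.29610231  26.        ]] [[481.13176574 191.04878229  26.        ]] [482.84706104 187.6765957   20.46035028]
((12.5, 11.0), (10.0, 3.0), 90.0)
plate [[552.1 208.4  12. ]
 [413.  206.5  12. ]]
wings [[536.  225.8  40. ]
 [429.2 224.   40. ]]
riser front [[681.2 266.6 100. ]
 [326.7 243.9 100. ]] back [[666.5 489.  100. ]
 [313.1 463.9 100. ]]
bottle [[710.  38. 150.]]
jar [[378.   2.  75.]]
tip [[ 763. -246.   60.]]
rack [[ 384. -445.   68.]]
bottle [[706.  48. 150.]]
jar [[380.   5.  75.]]
tip [[ 765. -248.   60.]]
```

>>> step_arm:
  commands:
    - [[0.425,1,0],0.0227]
    - [[0.425,1,0],0.0227]
    - [[0.425,1,0],0.0227]
    - [[0.425,1,0],0.0227]
    - [[0.425,1,0],0.0227]
  gripper: -1

```text
time_s: 0.8
eef_pos: [278.0, -286.7, 242.3]
ee_rot: [0.254, 0.66, 0.254, -0.66]
force: [0.4, -0.3, 0.6]
grip_width: 1.002
```

>>> step_arm:
  commands:
    - [[0.425,1,0],0.0227]
    - [[0.425,1,0],0.0227]
    - [[0.425,1,0],0.0227]
    - [[0.425,1,0],0.0227]
    - [[0.425,1,0],0.0227]

```text
time_s: 1.3
eef_pos: [363.0, -86.7, 242.5]
ee_rot: [0.367, 0.605, 0.367, -0.604]
force: [0.9, -1.2, -1.2]
grip_width: 1.003
```

>>> step_arm:
  commands:
    - [[0.425,1,0],0.0227]
    - [[0.425,1,0],0.0227]
    - [[0.425,1,0],0.0227]
    - [[0.425,1,0],0.0227]
    - [[0.425,1,0],0.0227]

```text
time_s: 1.8
eef_pos: [448.0, 113.6, 242.4]
ee_rot: [0.469, 0.53, 0.468, -0.529]
force: [0.2, -0.2, 0.2]
grip_width: 1.0
```

>>> step_arm:
  commands:
    - [[0.425,0.9,0],0.0227]
    - [[0.425,1,0],0.0227]
    - [[0,0,0],0]
    - [[0,0,0],0]

```text
time_s: 2.2
eef_pos: [481.5, 187.9, 241.8]
ee_rot: [0.504, 0.495, 0.505, -0.496]
force: [0.0, -0.7, 0.9]
grip_width: 1.001
```

>>> step_arm:
  commands:
    - [[0.02,0,-1],0]
    - [[0,0,-1],0]
    - [[0,0,-1],0]
    - [[0,0,-1],0]
    - [[0,0,-0.8],0]

```text
time_s: 2.7
eef_pos: [481.7, 186.2, 48.7]
ee_rot: [0.504, 0.496, 0.504, -0.497]
force: [0.9, 0.1, -0.1]
grip_width: 1.0
```

>>> step_arm:
  commands:
    - [[0,0,-0.5],0]
    - [[0,0,-0.3],0]
    - [[0,0,0],0]

```text
time_s: 3.0
eef_pos: [481.9, 186.7, 17.6]
ee_rot: [0.504, 0.495, 0.504, -0.497]
force: [0.6, -0.4, 0.1]
grip_width: 0.998
```

>>> step_arm:
  commands:
    - [[0,0,0],0]
    - [[0,0,0],0]
    - [[0,0,0],0]
    - [[0,0,0],0]
    - [[0,0,0],0]
  gripper: 1
  force: 40

```text
time_s: 3.5
eef_pos: [482.8, 187.7, 19.0]
ee_rot: [0.505, 0.496, 0.504, -0.495]
force: [-1.5, -0.9, 5.9]
grip_width: 0.339
```

>>> step_arm:
  commands:
    - [[0,-0.2,0],0]
    - [[0,-0.3,0],0]
    - [[0,-0.4,0],0]
    - [[0,-0.4,0],0]
    - [[0,-0.4,0],0]

```text
time_s: 4.0
eef_pos: [483.0, 119.6, 19.0]
ee_rot: [0.505, 0.496, 0.504, -0.495]
force: [0.5, 4.9, 5.4]
grip_width: 0.339
```

>>> step_arm:
  commands:
    - [[0,-0.4,0],0]
    - [[0,-0.4,0],0]
    - [[0,-0.3,0],0]
    - [[0,-0.1,0],0]
    - [[0,0,0],0]

```text
time_s: 4.5
eef_pos: [483.0, 70.9, 19.0]
ee_rot: [0.505, 0.496, 0.504, -0.495]
force: [-1.5, -1.9, 5.6]
grip_width: 0.339
```

```bash
python3 - <<'E'
from h import *
c=capture("top"); crop(c,220,200,350,320,6,"pics/t3.png")
s,r=state(); print(r.round(3),s['eef_pos'],s['force'])
E
```

```text
[[ 0.002  1.     0.017]
 [-0.001  0.017 -1.   ]
 [-1.     0.002  0.001]] [483.04627781  70.85491662  19.02554746] [-1.15555398 -4.08887135  5.77159623]
```

View pics/t3.png

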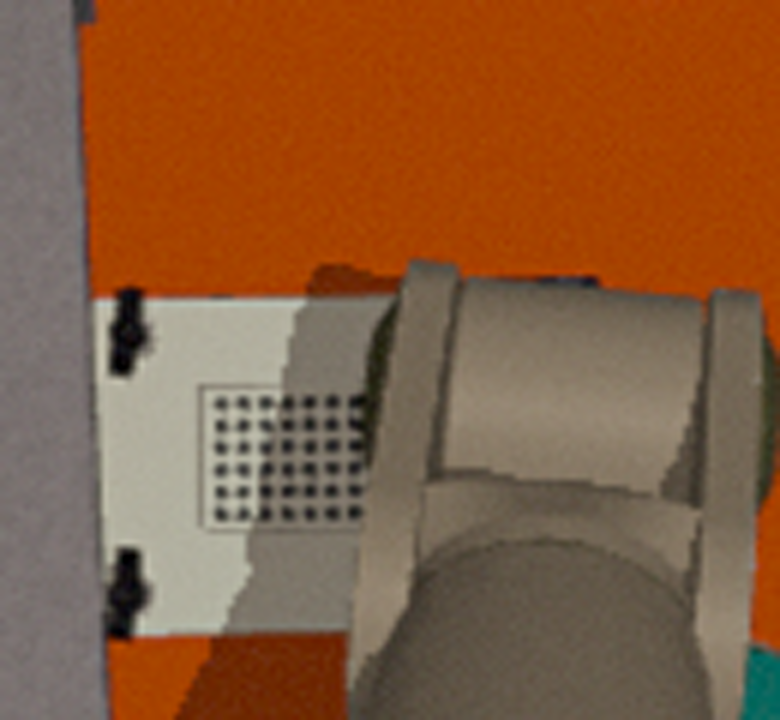

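The cover has come out, but its far end is still about 17 mm under the shelf edge, so I'll drag it a little more.

>>> step_arm:
  commands:
    - [[0,-0.2,0],0]
    - [[0,-0.3,0],0]
    - [[0,-0.2,0],0]
    - [[0,-0.05,0],0]
    - [[0,0,0],0]

```text
time_s: 5.05
eef_pos: [483.0, 41.3, 19.0]
ee_rot: [0.505, 0.496, 0.504, -0.495]
force: [-1.1, 0.6, 6.4]
grip_width: 0.34
```

>>> step_arm:
  commands:
    - [[0,0,0],0]
    - [[0,0,0],0]
    - [[0,0,0.2],0]
    - [[0,0,0.8],0]
    - [[0,0,1],0]
  gripper: -0.3

```text
time_s: 5.55
eef_pos: [481.6, 41.7, 98.7]
ee_rot: [0.503, 0.495, 0.505, -0.496]
force: [0.4, -0.4, 0.2]
grip_width: 0.652
```

>>> step_arm:
  commands:
    - [[0,0,1],0]
    - [[0,0,1],0]
    - [[0,-1,0.5],0]
    - [[0,-1,0],0]
    - [[0,-1,0],0]
  gripper: -1

```text
time_s: 6.05
eef_pos: [482.4, -79.6, 199.6]
ee_rot: [0.505, 0.496, 0.504, -0.495]
force: [-0.0, 0.4, -0.1]
grip_width: 0.996
```

```bash
python3 - <<'E'
from h import *
c=capture("top"); crop(c,230,200,360,320,6,"pics/t4.png")
s,r=state(); print(r.round(3),s['eef_pos'],s['force'])
c=capture("side"); crop(c,290,230,430,335,5,"pics/s4.png")
E
```

```text
[[ 0.001  1.     0.015]
 [-0.003  0.015 -1.   ]
 [-1.     0.001  0.003]] [482.42549684 -84.56216897 199.13565027] [-0.34312837 -4.18522206  0.35342198]
```

View pics/t4.png

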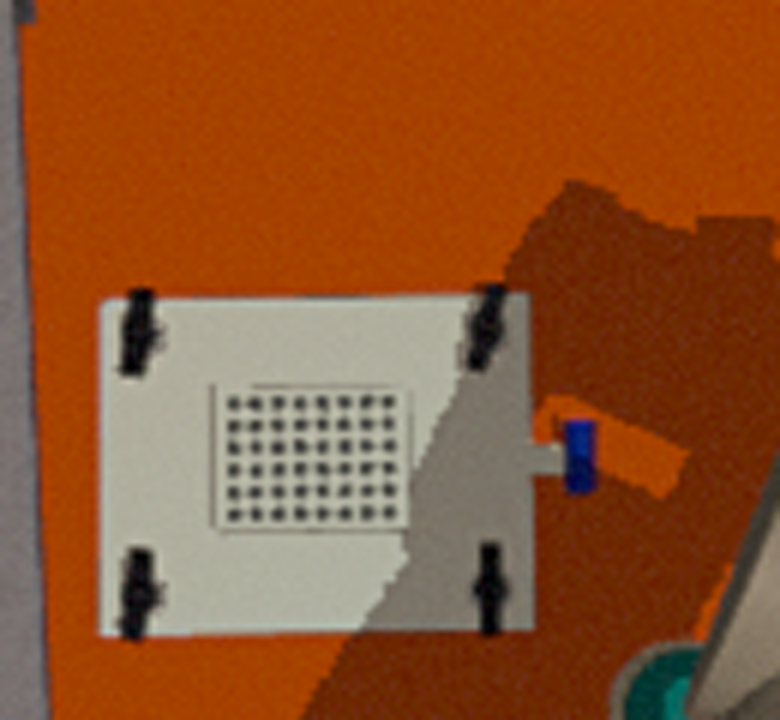

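View pics/s4.png

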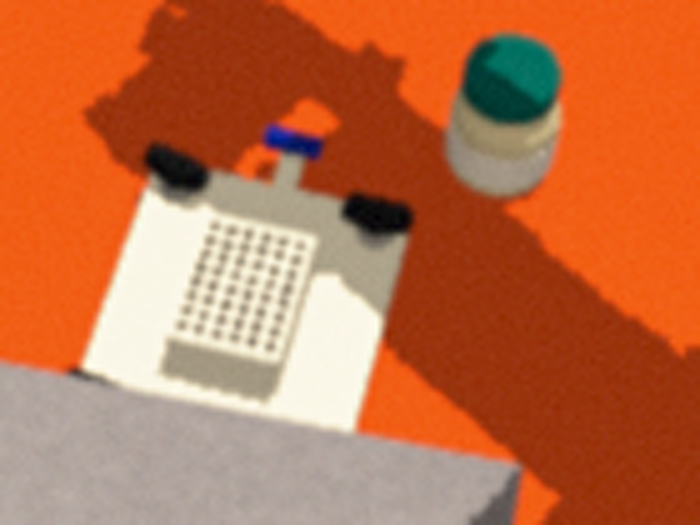

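Top view: the cover is fully out. Its crop corners are (98,300), (528,293), (534,630) and (98,636), with the pull bar at (580,457). The side view agrees.

```bash
python3 - <<'E'
from h import *
t=capture("top")
f=lambda u,v:(230+(u+.5)/6-.5,200+(v+.5)/6-.5)
P=onz(t,[f(98,300),f(530,293),f(534,630),f(98,636)],12);print(P.round(1),P.mean(0))
# dots of well block
b,m=blobs(t,(0,0,0),(180,255,110),(266,264,298,290),2)
d=np.array([x[0] for x in b if x[1]<30]); print(len(d)); D=onz(t,d,44); print(D.mean(0))
r=cv2.minAreaRect(D[:,:2].astype(np.float32)); print(r)
print('riser edge',onz(t,[f(35,300),f(45,636)],100))
E
```

```text
[[550.9 243.6  12. ]
 [553.6  62.2  12. ]
 [413.   60.9  12. ]
 [411.1 241.1  12. ]] [482.13036116 151.96739502  12.        ]
48
[482.28522436 151.73813051  44.        ]
((482.31402587890625, 151.8050994873047), (46.163692474365234, 63.97161865234375), 0.3673279881477356)
riser edge [[540.50371938 256.64599078 100.        ]
 [410.30233518 250.04452738 100.        ]]
```

>>> step_arm:
  commands:
    - [[0,1,0],0]
    - [[0,1,0],0]
    - [[0,1,0],0]
    - [[0,1,0],0]
    - [[0,1,0],0]

```text
time_s: 6.7
eef_pos: [481.6, 124.3, 198.7]
ee_rot: [0.505, 0.495, 0.505, -0.495]
force: [0.5, -0.3, 0.6]
grip_width: 1.0
```

>>> step_arm:
  commands:
    - [[0,0.95,0],0]
    - [[0,0,-1],0]
    - [[0,0,-1],0]
    - [[0,0,-1],0]
    - [[0,0,0],0]

```text
time_s: 7.2
eef_pos: [479.3, 160.3, 74.6]
ee_rot: [0.503, 0.493, 0.507, -0.498]
force: [-0.2, -0.1, 1.0]
grip_width: 0.998
```

>>> step_arm:
  commands:
    - [[0,0,0],0]
    - [[0,0,0],0]

```text
time_s: 7.4
eef_pos: [483.5, 160.1, 80.6]
ee_rot: [0.505, 0.497, 0.504, -0.495]
force: [-0.9, -0.3, 0.4]
grip_width: 1.001
```

>>> step_arm:
  commands:
    - [[-0.03,-0.2,0],0]
    - [[0,0,-0.6],0]
    - [[0,0,-0.5],0]
    - [[0,0,-0.25],0]
    - [[0,0,0],0]

```text
time_s: 7.9
eef_pos: [481.1, 151.3, 24.1]
ee_rot: [0.504, 0.495, 0.504, -0.496]
force: [-0.2, -0.1, 0.4]
grip_width: 1.002
```

>>> step_arm:
  commands:
    - [[0,0,0],0]
    - [[0,0,0],0]
    - [[0,0,0],0]
    - [[0,0,0],0]
    - [[0,0,0],0]
  gripper: 1
  force: 60

```text
time_s: 8.4
eef_pos: [481.9, 151.6, 25.6]
ee_rot: [0.505, 0.496, 0.504, -0.495]
force: [-0.9, -0.7, 8.1]
grip_width: 0.67
```

>>> step_arm:
  commands:
    - [[0,-0.1,0.2],0]
    - [[0,-0.2,0.6],0]
    - [[0,-0.3,0.9],0]
    - [[0,-0.3,0.9],0]
    - [[0,-0.4,0.9],0]

```text
time_s: 8.9
eef_pos: [480.5, 99.2, 165.8]
ee_rot: [0.504, 0.495, 0.505, -0.496]
force: [0.8, -0.5, -5.9]
grip_width: 0.663
```

>>> step_arm:
  commands:
    - [[0.1,-0.6,0.3],0.017]
    - [[0.2,-0.7,0],0.017]
    - [[0.2,-0.7,0],0.017]
    - [[0.2,-0.7,0],0.017]
    - [[0.2,-0.7,0],0.017]

```text
time_s: 9.4
eef_pos: [516.8, -37.6, 176.3]
ee_rot: [0.566, 0.423, 0.567, -0.424]
force: [0.5, 0.2, -6.0]
grip_width: 0.667
```

>>> step_arm:
  commands:
    - [[0.2,-0.7,0],0.017]
    - [[0.2,-0.7,0],0.017]
    - [[0.2,-0.7,0],0.017]
    - [[0.2,-0.7,0],0.017]
    - [[0.2,-0.6,0],0.017]

```text
time_s: 9.9
eef_pos: [556.8, -173.8, 176.1]
ee_rot: [0.617, 0.344, 0.618, -0.345]
force: [-0.1, 0.6, -7.0]
grip_width: 0.665
```

>>> step_arm:
  commands:
    - [[0,-0.2,0],0]
    - [[0,0,0],0]
    - [[0,0,0],0]

```text
time_s: 10.2
eef_pos: [556.8, -179.5, 176.1]
ee_rot: [0.617, 0.345, 0.618, -0.345]
force: [-0.1, 0.5, -5.6]
grip_width: 0.669
```

```bash
python3 - <<'E'
from h import *
c=capture("top"); crop(c,350,185,480,305,6,"pics/t5.png")
s,r=state(); print(r.round(3),s['eef_pos'],s['force'])
c=capture("side"); crop(c,290,110,400,235,5,"pics/s5.png")
E
```

```text
[[-0.001  0.852  0.524]
 [ 0.001  0.524 -0.852]
 [-1.    -0.    -0.001]] [ 556.90398222 -179.31139677  176.28038791] [ 0.35440961 -0.08318104 -5.58844182]
```

View pics/t5.png

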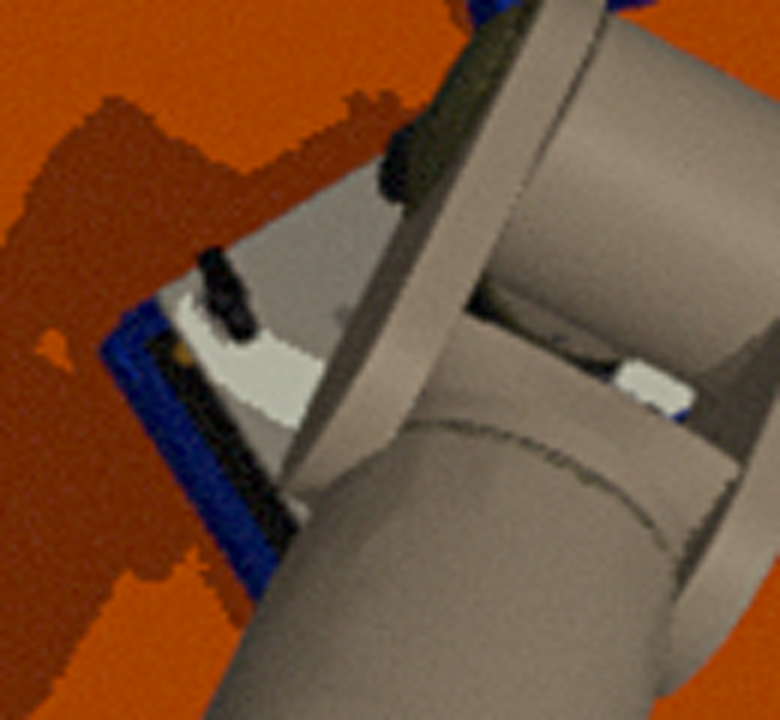

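View pics/s5.png

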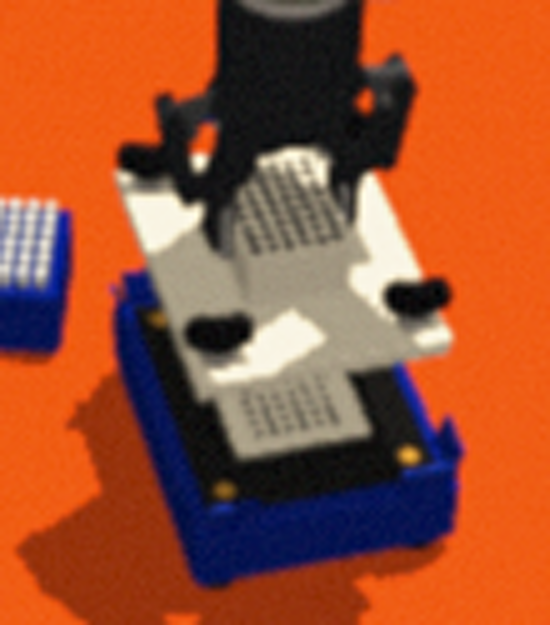

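>>> step_arm:
  commands:
    - [[-0.14,-0.03,-0.3],-0.002]
    - [[0,0,-0.6],0]
    - [[0,0,-0.5],0]
    - [[0,0,-0.25],0]
    - [[0,0,0],0]

```text
time_s: 10.8
eef_pos: [551.2, -180.8, 109.4]
ee_rot: [0.615, 0.347, 0.617, -0.347]
force: [-0.4, 0.6, -5.7]
grip_width: 0.664
```

```bash
python3 - <<'E'
from h import *
s,r=state(); print(r.round(3)[:,1],s['eef_pos'],s['force'])
c=capture("side"); crop(c,295,120,395,235,6,"pics/s6.png")
# overlay of predicted plate corners
e=np.array(s['eef_pos']); zb=e[2]-25.6
y=r[:2,1]; x=np.array([-y[1],y[0]])
x=np.array([-y[1],y[0]])
im=cv2.resize(c["image"][120:235,295:395],None,fx=6,fy=6,interpolation=cv2.INTER_CUBIC)
for z,cc,col in((zb+12,e[:2],(0,255,0)),(60,np.array([551.,-180.4]),(255,0,255))):
  for a in(-90,90):
    for b in(-70,70):
      p=proj(c,np.r_[cc+a*x+b*y,z])[0]; q=((p-[295,120]+.5)*6).astype(int); cv2.drawMarker(im,tuple(map(int,q)),col,cv2.MARKER_CROSS,12,1)
cv2.imwrite("pics/s6.png",im)
E
```

```text
[ 0.855  0.519 -0.001] [ 551.18218045 -180.75694062  109.36102877] [-0.43889448  0.64560248 -5.72196286]
```

View pics/s6.png

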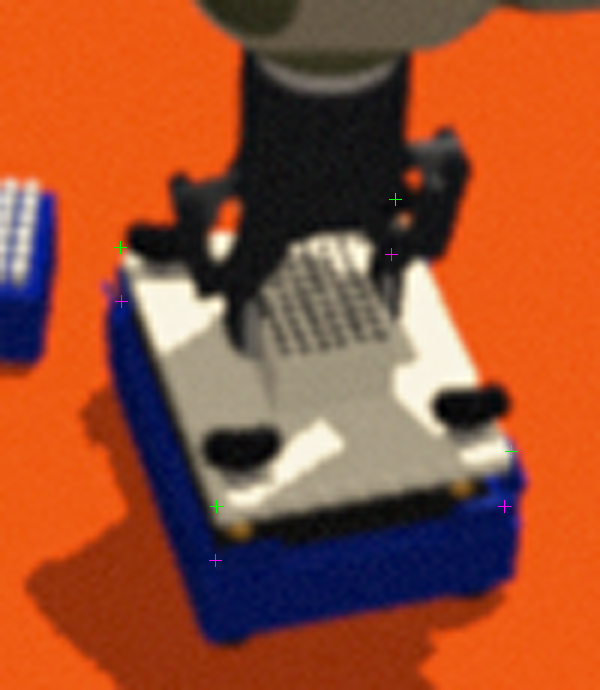

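```bash
python3 - <<'E'
from h import *
s,r=state()
e=np.array(s['eef_pos']); zb=e[2]-25.6
y=r[:2,1]; x=np.array([-y[1],y[0]])
c=capture("side")
im=cv2.resize(c["image"][120:235,295:395],None,fx=6,fy=6,interpolation=cv2.INTER_CUBIC)
pts=[]
for b in(-70,70): pts+=[(90,b,12),(90,b,0)]
for b in(-54,54): pts+=[(72,b,40)]
for a in(-39,39):
  for b in(-29,29): pts.append((a,b,44))
for a,b,h in pts:
  p=proj(c,np.r_[e[:2]+a*x+b*y,zb+h])[0]; q=((p-[295,120]+.5)*6).astype(int); cv2.drawMarker(im,tuple(map(int,q)),(0,255,0),cv2.MARKER_CROSS,10,1)
cv2.imwrite("pics/s7.png",im[150:])
E
```

```text
(no output)
```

View pics/s7.png

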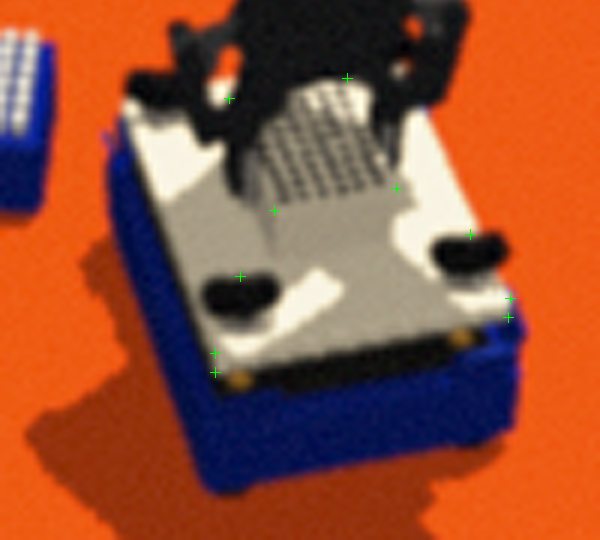

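The block's near top edge and the plate's lower front corners match the prediction, so the cover is in line with the seat. Now I'll lower it.

>>> step_arm:
  commands:
    - [[0,0,-0.15],0]
    - [[0,0,-0.15],0]
    - [[0,0,-0.1],0]
    - [[0,0,-0.1],0]
    - [[0,0,-0.05],0]

```text
time_s: 11.4
eef_pos: [551.5, -181.5, 87.8]
ee_rot: [0.616, 0.347, 0.616, -0.347]
force: [-1.2, 0.3, -6.6]
grip_width: 0.666
```

>>> step_arm:
  commands:
    - [[0,0,-0.03],0]
    - [[0,0,-0.01],0]
    - [[0,0,0],0]

```text
time_s: 11.7
eef_pos: [551.7, -181.6, 86.8]
ee_rot: [0.616, 0.347, 0.616, -0.347]
force: [0.2, 1.0, -6.1]
grip_width: 0.669
```

>>> step_arm:
  commands:
    - [[0,0,-0.03],0]
    - [[0,0,-0.02],0]
    - [[0,0,0],0]

```text
time_s: 12.0
eef_pos: [551.9, -181.7, 85.6]
ee_rot: [0.616, 0.347, 0.616, -0.347]
force: [-4.6, 1.0, 3.3]
grip_width: 0.666
```

Contact: the force has turned upward and the height matches. Releasing the cover.

>>> step_arm:
  commands:
    - [[0,0,0],0]
    - [[0,0,0],0]
    - [[0,0,0],0]
    - [[0,0,0.3],0]
    - [[0,0,0.8],0]
  gripper: -1

```text
time_s: 12.5
eef_pos: [550.6, -181.1, 127.6]
ee_rot: [0.614, 0.347, 0.618, -0.347]
force: [0.2, -0.1, 0.1]
grip_width: 1.001
```

>>> step_arm:
  commands:
    - [[0,0,1],0]
    - [[-1,0.6,0.5],0]
    - [[-1,1,0],0]
    - [[-0.5,1,0],0]
    - [[0,1,0],0]

```text
time_s: 13.0
eef_pos: [455.1, -41.5, 189.6]
ee_rot: [0.616, 0.347, 0.615, -0.347]
force: [1.5, 0.1, 0.1]
grip_width: 0.999
```

>>> step_arm:
  commands:
    - [[0,1,0],0]
    - [[0,0.8,0],0]

```text
time_s: 13.2
eef_pos: [456.7, 31.3, 189.6]
ee_rot: [0.617, 0.347, 0.616, -0.347]
force: [-0.3, 1.4, 0.3]
grip_width: 0.999
```

```bash
python3 - <<'E'
from h import *
s,r=state(); print(r.round(3)[:,1],s['eef_pos'],s['force'])
c=capture("top"); crop(c,350,185,480,305,6,"pics/t8.png")
c=capture("side"); crop(c,295,130,395,235,6,"pics/s8.png")
E
```

```text
[0.855 0.519 0.001] [456.73509248  31.26151562 189.57787585] [-0.27667723  1.44791266  0.29082528]
```

View pics/t8.png

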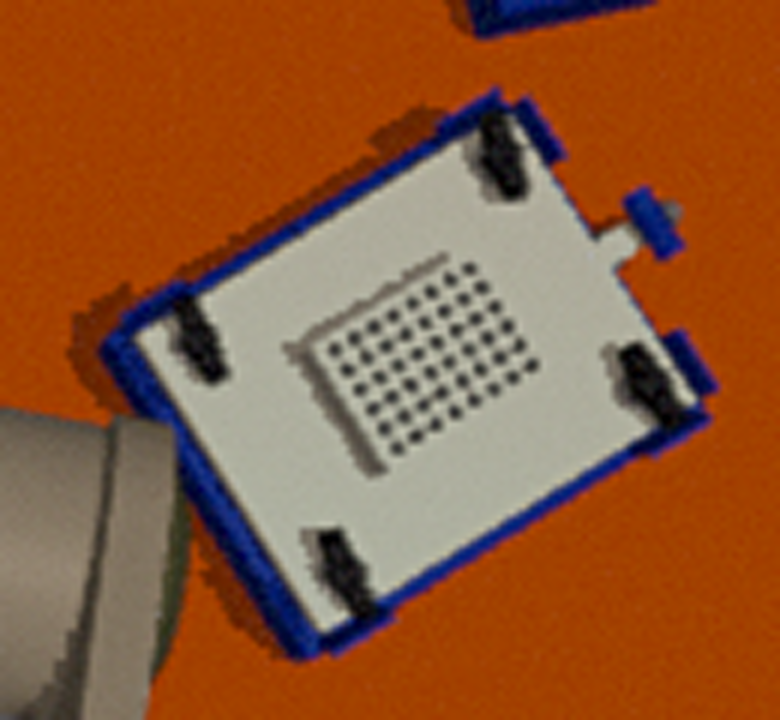

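View pics/s8.png

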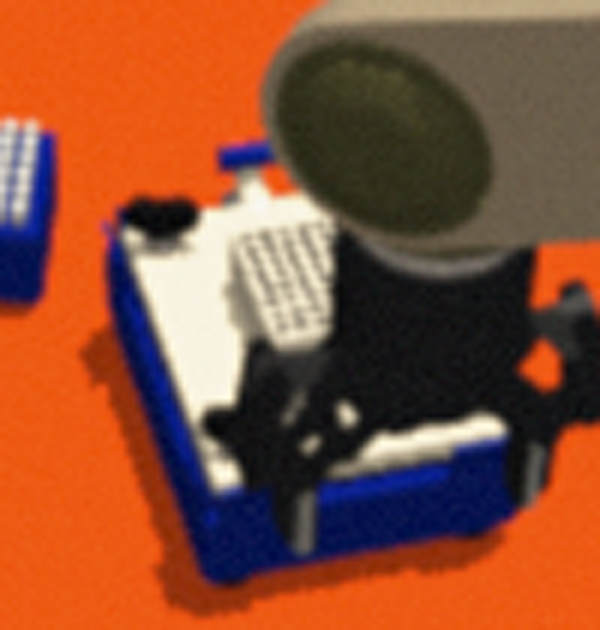

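```bash
python3 - <<'E'
from h import *
t=capture("top")
b,m=blobs(t,(0,0,0),(180,255,115),(400,225,445,263),2)
d=np.array([x[0] for x in b if x[1]<30]); D=onz(t,d,104); print(len(d),D.mean(0))
print(cv2.minAreaRect(D[:,:2].astype(np.float32)))
# plate corners
f=lambda u,v:(350+(u+.5)/6-.5,185+(v+.5)/6-.5)
P=onz(t,[f(137,338),f(318,632),f(702,402)],72); print(P.round(1),(P[0]+P[2])/2, np.degrees(np.arctan2(*(P[2]-P[1])[[1,0]])),np.degrees(np.arctan2(*(P[0]-P[1])[[1,0]])))
# wings
C=np.array([551.8,-181.2]); x=np.array([-.518,.855]); y=np.array([-.855,-.518])
for n,a,bb in(('a',-72,-54),('b',-72,54),('c',72,54),('d',72,-54)):
    w=C+a*x+bb*y; p=proj(t,np.r_[w,100])[0]; u,v=p.round().astype(int)
    g=cv2.cvtColor(t["image"],cv2.COLOR_BGR2GRAY)[v-10:v+11,u-10:u+11]; 
    mm=(g<45).astype(np.uint8); k,l,st,ce=cv2.connectedComponentsWithStats(mm); i=1+np.argmax(st[1:,4]); ys,xs=np.nonzero(l==i)
    q=onz(t,np.c_[xs+u-10,ys+v-10],98)[:,:2]; mu=q.mean(0); ev,V=np.linalg.eigh(np.cov((q-mu).T)); ang=np.degrees(np.arctan2(V[1,1],V[0,1]))%180
    print(n,'pred',w.round(1),'seen',mu.round(1),'ang',ang.round(1),'screw rad',np.radians((121.2+91.7-ang)%180).round(2),st[i,4])
E
```

```text
44 [ 554.01404611 -180.70853428  104.        ]
((555.7688598632812, -179.38748168945312), (54.46506881713867, 63.455467224121094), 31.184627532958984)
[[ 564.4  -69.    72. ]
 [ 446.4 -139.    72. ]
 [ 538.2 -296.5   72. ]] [ 551.31947261 -182.73889362   72.        ] -59.767885054687824 30.672252777296496
a pred [ 635.3 -214.8] seen [ 640.8 -213. ] ang 47.0 screw rad 2.89 130
b pred [ 542.9 -270.7] seen [ 536.8 -270.8] ang 32.6 screw rad 0.0 99
c pred [ 468.3 -147.6] seen [ 462.5 -148.4] ang 28.0 screw rad 0.09 93
d pred [560.7 -91.7] seen [566.9 -85.9] ang 28.1 screw rad 0.08 98
```

The cover is seated: the wings appear where predicted and the plate's middle is near (551.5,-181.5). Now to screw a, with the jaws turned to 115°.

>>> step_arm:
  commands:
    - [[0.446,-0.615,0],0.0467]
    - [[0.446,-0.615,0],0.0467]
    - [[0.446,-0.615,0],0.0467]
    - [[0.446,-0.615,0],0.0467]
    - [[0.446,-0.615,0],0.0467]
  gripper: 0.18

```text
time_s: 13.85
eef_pos: [546.6, -96.0, 188.9]
ee_rot: [0.7, 0.101, 0.7, -0.101]
force: [-0.1, 0.7, -0.8]
grip_width: 0.406
```

>>> step_arm:
  commands:
    - [[0.446,-0.615,0],0.0467]
    - [[0.446,-0.615,0],0.0467]
    - [[0.446,-0.615,0],0.0467]
    - [[0.446,-0.615,0],0.0467]
    - [[0.446,-0.615,0],0.0467]

```text
time_s: 14.35
eef_pos: [635.5, -219.2, 188.9]
ee_rot: [0.69, -0.157, 0.69, 0.156]
force: [-0.7, -0.1, 0.1]
grip_width: 0.411
```

>>> step_arm:
  commands:
    - [[0,0,0],0]
    - [[0,0,-1],0]
    - [[0,0,0],0]
    - [[0,0,0],0]

```text
time_s: 14.75
eef_pos: [634.9, -216.8, 149.1]
ee_rot: [0.69, -0.154, 0.69, 0.155]
force: [-1.0, -0.4, 1.1]
grip_width: 0.407
```

```bash
cat > st.py <<'E'
from h import *
import sys
s,r=state(); e=s['eef_pos']
print('t',s['time_s'],'pos',e.round(1),'jaw',round(float(np.degrees(np.arctan2(r[1,1],r[0,1]))),2),'w',round(s['grip_width'],3),'F',s['force'].round(1),'T',s['wrist_torque'].round(2),'j6',s['joints'][5].round(2))
W=dict(a=(635.1,-214.9),b=(542.8,-270.9),c=(468.1,-147.7),d=(560.4,-91.7))
if len(sys.argv)>1:
    w=W[sys.argv[1]]; print('to go units',(w[0]-e[0])/40,(w[1]-e[1])/40,'z to 90',(90-e[2])/40)
E
python3 st.py a
```

```text
t 14.75 pos [ 634.9 -216.8  149.1] jaw 115.23 w 0.407 F [-1.  -0.4  1.1] T [-0.01  0.06 -0.05] j6 -2.51
to go units 0.004593974515776722 0.04752294252707756 z to 90 -1.476644136633368
```

>>> step_arm:
  commands:
    - [[0,0.045,-0.6],0]
    - [[0,0,-0.5],0]
    - [[0,0,-0.38],0]
    - [[0,0,0],0]
    - [[0,0,0],0]

```text
time_s: 15.25
eef_pos: [635.8, -215.0, 90.6]
ee_rot: [0.69, -0.155, 0.689, 0.154]
force: [-0.3, -0.4, 1.5]
grip_width: 0.41
```

>>> step_arm:
  commands:
    - [[0,0,0],0]
    - [[0,0,0],0]
    - [[0,0,0],0]
    - [[0,0,0],0]
  gripper: 1
  force: 30

```text
time_s: 15.65
eef_pos: [635.8, -214.8, 91.0]
ee_rot: [0.691, -0.155, 0.689, 0.154]
force: [-2.3, 1.5, 6.6]
grip_width: 0.094
```

```bash
python3 st.py a
```

```text
t 15.65 pos [ 635.8 -214.8   91. ] jaw 115.29 w 0.094 F [-2.3  1.5  6.6] T [ 0.3   0.33 -0.04] j6 -2.51
to go units -0.01735582496654331 -0.0017284899819983933 z to 90 -0.024552550946734898
```

>>> step_arm:
  commands:
    - [[0,0,0],-0.0445]
    - [[0,0,0],-0.0445]
    - [[0,0,0],-0.0445]
    - [[0,0,0],-0.0445]
    - [[0,0,0],-0.0445]

```text
time_s: 16.15
eef_pos: [635.8, -215.3, 91.0]
ee_rot: [0.702, 0.092, 0.7, -0.093]
force: [-1.6, -1.0, 5.7]
grip_width: 0.098
```

>>> step_arm:
  commands:
    - [[0,0,0],0]
    - [[0,0,0],0]

```text
time_s: 16.35
eef_pos: [635.8, -215.3, 91.0]
ee_rot: [0.702, 0.09, 0.7, -0.091]
force: [-2.2, -0.0, 6.4]
grip_width: 0.094
```

```bash
python3 st.py a
```

```text
t 16.35 pos [ 635.8 -215.3   91. ] jaw 75.23 w 0.094 F [-2.2 -0.   6.4] T [ 0.   0.3 -0.1] j6 -1.81
to go units -0.0185728935918263 0.009576501628485801 z to 90 -0.024996279174420266
```

>>> step_arm:
  commands:
    - [[0,0,0],0]
    - [[0,0,0],0]
    - [[0,0,0.5],0]
    - [[0,0,1],0]
    - [[-0.3,0.1,0],0.02]
  gripper: 0.18

```text
time_s: 16.85
eef_pos: [625.5, -211.9, 154.6]
ee_rot: [0.707, 0.067, 0.701, -0.07]
force: [0.2, -0.5, -0.3]
grip_width: 0.409
```

>>> step_arm:
  commands:
    - [[-0.8,0.3,0],0.04]
    - [[-0.8,0.3,0],0.04]
    - [[-0.8,0.3,0],0.04]
    - [[-0.8,0.35,0],0.04]
    - [[-0.7,0.3,0],0.042]

```text
time_s: 17.35
eef_pos: [465.8, -148.0, 149.3]
ee_rot: [0.69, -0.156, 0.69, 0.156]
force: [-0.3, -0.7, 0.9]
grip_width: 0.41
```

>>> step_arm:
  commands:
    - [[0,0,0],0]
    - [[0,0,0],0]

```text
time_s: 17.55
eef_pos: [467.6, -149.0, 149.8]
ee_rot: [0.691, -0.154, 0.69, 0.153]
force: [-0.2, 0.1, -0.1]
grip_width: 0.411
```

```bash
python3 st.py c;  python3 - <<'E'
from h import *
c=capture("top"); crop(c,350,185,480,305,6,"pics/t9.png")
c=capture("side"); crop(c,295,130,395,235,6,"pics/s9.png")
E
```

```text
t 17.55 pos [ 467.6 -149.   149.8] jaw 115.12 w 0.411 F [-0.2  0.1 -0.1] T [ 0.03 -0.02  0.02] j6 -2.56
to go units 0.011900298125848963 0.031848346050363574 z to 90 -1.4939891812300103
```

View pics/t9.png

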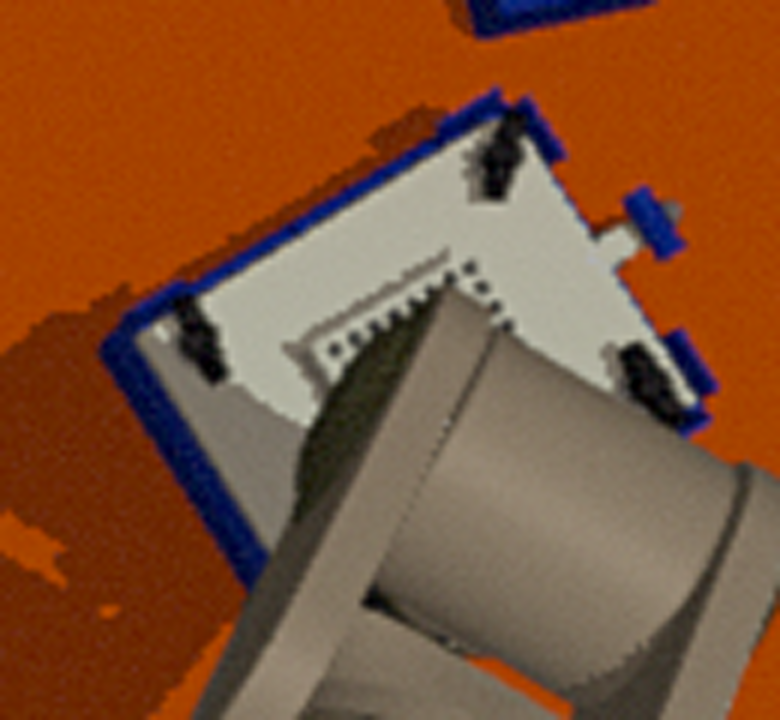

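View pics/s9.png

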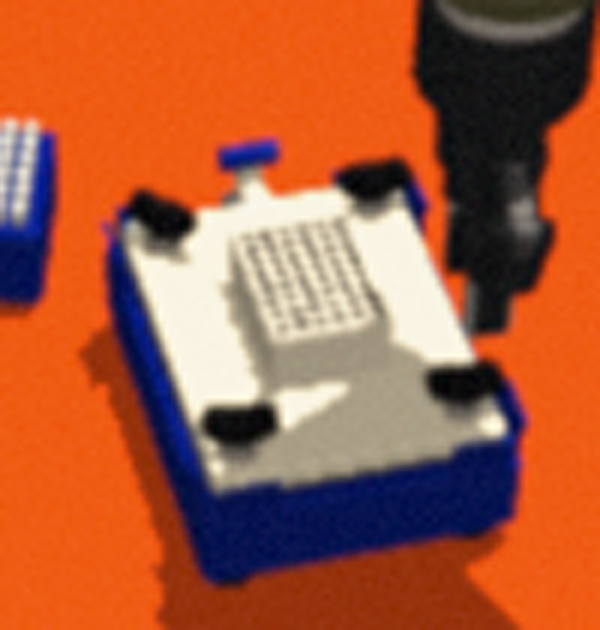

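Screw a has turned about 40° (wing now leaning the other way at (497,155)), and the cover is still seated. Now c.

>>> step_arm:
  commands:
    - [[0.012,0.032,-0.6],0]
    - [[0,0,-0.5],0]
    - [[0,0,-0.39],0]
    - [[0,0,0],0]
    - [[0,0,0],0]

```text
time_s: 18.15
eef_pos: [468.4, -147.8, 89.8]
ee_rot: [0.69, -0.154, 0.69, 0.154]
force: [-0.4, 0.3, 0.3]
grip_width: 0.413
```

>>> step_arm:
  commands:
    - [[0,0,0],0]
    - [[0,0,0],0]
    - [[0,0,0],0]
    - [[0,0,0],0]
  gripper: 1

```text
time_s: 18.55
eef_pos: [468.2, -147.6, 90.8]
ee_rot: [0.691, -0.154, 0.69, 0.154]
force: [-1.8, 0.5, 7.6]
grip_width: 0.101
```

>>> step_arm:
  commands:
    - [[0,0,0],-0.0445]
    - [[0,0,0],-0.0445]
    - [[0,0,0],-0.0445]
    - [[0,0,0],-0.0445]
    - [[0,0,0],-0.0445]

```text
time_s: 19.05
eef_pos: [468.2, -147.5, 90.9]
ee_rot: [0.701, 0.093, 0.7, -0.093]
force: [-2.1, 2.4, 7.1]
grip_width: 0.098
```

>>> step_arm:
  commands:
    - [[0,0,0],0]
    - [[0,0,0],0]

```text
time_s: 19.25
eef_pos: [468.2, -147.5, 90.8]
ee_rot: [0.702, 0.091, 0.701, -0.092]
force: [-2.2, 2.4, 6.9]
grip_width: 0.1
```

```bash
python3 st.py c
```

```text
t 19.25 pos [ 468.2 -147.5   90.8] jaw 75.13 w 0.1 F [-2.2  2.4  6.9] T [ 0.44  0.38 -0.  ] j6 -1.86
to go units -0.002228635856862127 -0.005233371027125599 z to 90 -0.020803554123036604
```

>>> step_arm:
  commands:
    - [[0,0,0],0]
    - [[0,0,0],0]
    - [[0,0,0.5],0]
    - [[0,0,1],0]
    - [[0.2,-0.3,0],0.02]
  gripper: 0.18

```text
time_s: 19.75
eef_pos: [477.2, -159.8, 154.1]
ee_rot: [0.706, 0.068, 0.701, -0.07]
force: [-0.6, -1.7, -0.5]
grip_width: 0.408
```

>>> step_arm:
  commands:
    - [[0.4,-0.6,0],0.04]
    - [[0.4,-0.6,0],0.04]
    - [[0.4,-0.6,0],0.04]
    - [[0.25,-0.6,0],0.04]
    - [[0.2,-0.38,0],0.042]

```text
time_s: 20.25
eef_pos: [542.1, -272.2, 149.4]
ee_rot: [0.69, -0.155, 0.69, 0.155]
force: [-0.5, 0.8, 0.5]
grip_width: 0.411
```

>>> step_arm:
  commands:
    - [[0,0,0],0]
    - [[0,0,0],0]

```text
time_s: 20.45
eef_pos: [541.5, -270.2, 149.3]
ee_rot: [0.69, -0.152, 0.691, 0.153]
force: [0.4, -0.1, 0.7]
grip_width: 0.409
```

```bash
python3 st.py b;  python3 - <<'E'
from h import *
c=capture("side"); crop(c,295,130,395,235,6,"pics/s10.png")
E
```

```text
t 20.45 pos [ 541.5 -270.2  149.3] jaw 114.92 w 0.409 F [ 0.4 -0.1  0.7] T [ 0.03 -0.    0.01] j6 -2.66
to go units 0.03253867962001493 -0.016432836108495507 z to 90 -1.4832073576043563
```

View pics/s10.png

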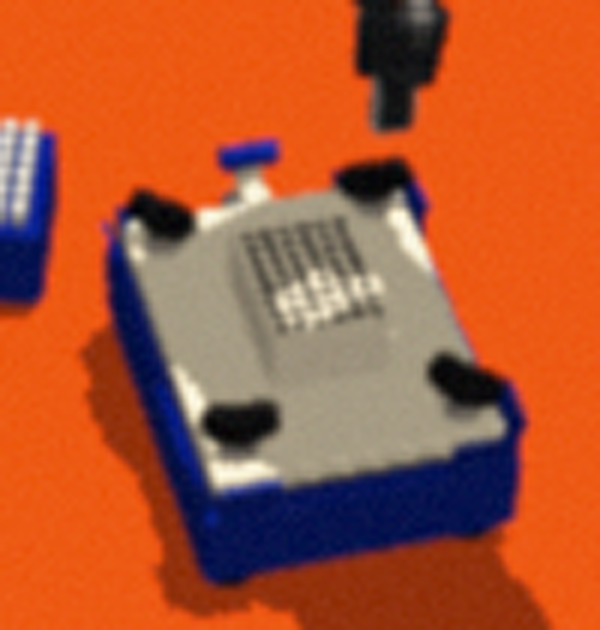

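Wings a (160,215) and c (465,380) are both turned half way, and b (375,180) and d (240,422) are still loose. Now b, then d.

>>> step_arm:
  commands:
    - [[0.033,-0.016,-0.6],0]
    - [[0,0,-0.5],0]
    - [[0,0,-0.38],0]
    - [[0,0,0],0]
    - [[0,0,0],0]

```text
time_s: 21.0
eef_pos: [543.2, -270.9, 91.1]
ee_rot: [0.69, -0.154, 0.69, 0.153]
force: [-0.6, 0.0, 0.3]
grip_width: 0.411
```

>>> step_arm:
  commands:
    - [[0,0,0],0]
    - [[0,0,0],0]
    - [[0,0,0],0]
    - [[0,0,0],0]
  gripper: 1

```text
time_s: 21.4
eef_pos: [543.4, -271.4, 91.5]
ee_rot: [0.691, -0.154, 0.69, 0.153]
force: [-2.5, 1.4, 6.6]
grip_width: 0.096
```

>>> step_arm:
  commands:
    - [[0,0,0],-0.0445]
    - [[0,0,0],-0.0445]
    - [[0,0,0],-0.0445]
    - [[0,0,0],-0.0445]
    - [[0,0,0],-0.0445]

```text
time_s: 21.9
eef_pos: [543.5, -271.7, 91.5]
ee_rot: [0.701, 0.094, 0.7, -0.094]
force: [-1.0, -0.1, 5.3]
grip_width: 0.097
```

>>> step_arm:
  commands:
    - [[0,0,0],0]
    - [[0,0,0],0]

```text
time_s: 22.1
eef_pos: [543.4, -271.7, 91.5]
ee_rot: [0.702, 0.092, 0.701, -0.092]
force: [-1.3, 0.7, 4.9]
grip_width: 0.095
```

```bash
python3 st.py d
```

```text
t 22.1 pos [ 543.4 -271.7   91.5] jaw 75.03 w 0.095 F [-1.3  0.7  4.9] T [ 0.06  0.16 -0.08] j6 -1.97
to go units 0.42389179804642085 4.501154305419801 z to 90 -0.03752018981376111
```

>>> step_arm:
  commands:
    - [[0,0,0],0]
    - [[0,0,0],0]
    - [[0,0,0.5],0]
    - [[0,0,1],0]
    - [[0,0.3,0],0.02]
  gripper: 0.18

```text
time_s: 22.6
eef_pos: [544.7, -261.3, 155.2]
ee_rot: [0.706, 0.068, 0.701, -0.072]
force: [0.9, -0.4, -0.7]
grip_width: 0.409
```

>>> step_arm:
  commands:
    - [[0.1,0.9,0],0.04]
    - [[0.1,0.9,0],0.04]
    - [[0.1,0.9,0],0.04]
    - [[0.1,0.9,0],0.04]
    - [[0.02,0.6,0],0.042]

```text
time_s: 23.1
eef_pos: [559.9, -89.1, 150.3]
ee_rot: [0.69, -0.155, 0.69, 0.156]
force: [1.4, -0.7, 0.2]
grip_width: 0.411
```

>>> step_arm:
  commands:
    - [[0,0,0],0]
    - [[0,0,0],0]

```text
time_s: 23.3
eef_pos: [559.9, -91.4, 150.3]
ee_rot: [0.69, -0.153, 0.69, 0.153]
force: [0.2, -0.2, -0.4]
grip_width: 0.403
```

```bash
python3 st.py d
```

```text
t 23.3 pos [559.9 -91.4 150.3] jaw 114.95 w 0.403 F [ 0.2 -0.2 -0.4] T [ 0.02 -0.04 -0.02] j6 -2.37
to go units 0.011640497070484913 -0.0074050948064861895 z to 90 -1.5087156655255811
```

>>> step_arm:
  commands:
    - [[0.012,-0.007,-0.6],0]
    - [[0,0,-0.5],0]
    - [[0,0,-0.4],0]
    - [[0,0,0],0]
    - [[0,0,0],0]

```text
time_s: 23.8
eef_pos: [560.5, -92.6, 90.8]
ee_rot: [0.691, -0.153, 0.69, 0.152]
force: [0.3, -0.4, 0.6]
grip_width: 0.41
```

>>> step_arm:
  commands:
    - [[0,0,0],0]
    - [[0,0,0],0]
    - [[0,0,0],0]
    - [[0,0,0],0]
  gripper: 1

```text
time_s: 24.2
eef_pos: [560.8, -92.0, 91.4]
ee_rot: [0.691, -0.154, 0.69, 0.153]
force: [-1.7, -1.4, 4.9]
grip_width: 0.099
```

>>> step_arm:
  commands:
    - [[0,0,0],-0.0445]
    - [[0,0,0],-0.0445]
    - [[0,0,0],-0.0445]
    - [[0,0,0],-0.0445]
    - [[0,0,0],-0.0445]

```text
time_s: 24.7
eef_pos: [560.9, -92.2, 91.4]
ee_rot: [0.701, 0.094, 0.7, -0.095]
force: [-1.9, -3.3, 5.1]
grip_width: 0.097
```

>>> step_arm:
  commands:
    - [[0,0,0],0]
    - [[0,0,0],0]

```text
time_s: 24.9
eef_pos: [560.8, -92.2, 91.4]
ee_rot: [0.702, 0.092, 0.7, -0.093]
force: [-1.4, -2.3, 5.3]
grip_width: 0.098
```

>>> step_arm:
  commands:
    - [[0,0,0],0]
    - [[0,0,0],0]
    - [[0,0,0.5],0]
    - [[0,0,1],0]
    - [[0,0,0],0]
  gripper: 0.18

```text
time_s: 25.4
eef_pos: [562.3, -92.1, 154.9]
ee_rot: [0.704, 0.092, 0.698, -0.093]
force: [0.3, -1.0, -0.7]
grip_width: 0.411
```

```bash
python3 st.py a;python3 - <<'E'
from h import *
c=capture("top"); crop(c,350,185,480,305,6,"pics/t11.png")
c=capture("side"); crop(c,295,130,395,235,6,"pics/s11.png")
E
```

```text
t 25.4 pos [562.3 -92.1 154.9] jaw 74.99 w 0.411 F [ 0.3 -1.  -0.7] T [-0.03  0.01 -0.01] j6 -1.68
to go units 1.8198623647457282 -3.069977910653478 z to 90 -1.62259899633641
```

View pics/t11.png

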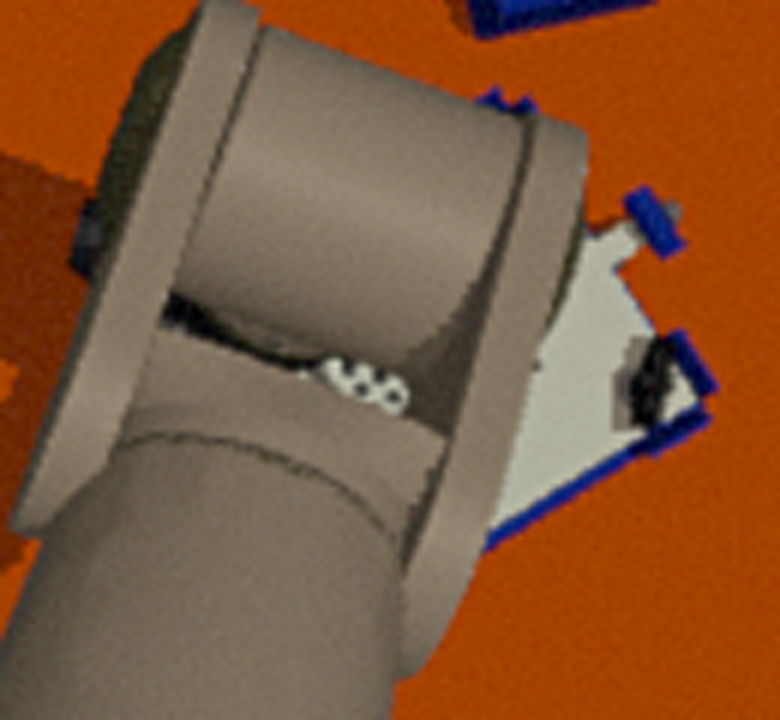

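View pics/s11.png

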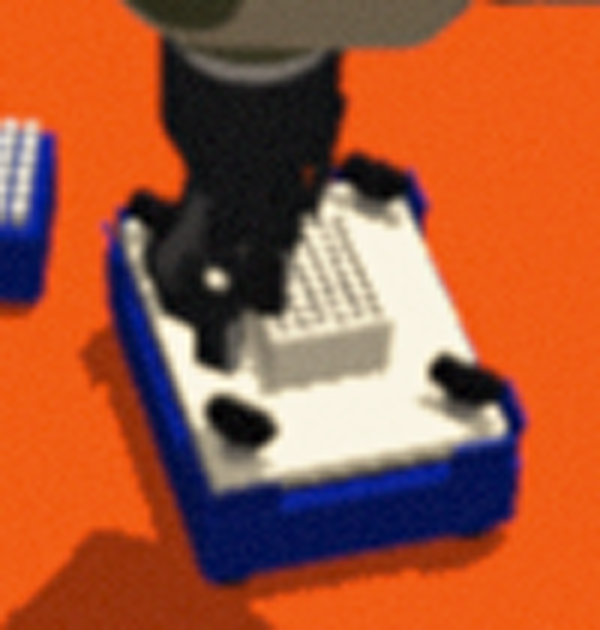

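All four screws are at half. Second round: a, c, b, d.

>>> step_arm:
  commands:
    - [[0.45,-0.75,0],0]
    - [[0.45,-0.75,0],0]
    - [[0.45,-0.75,0],0]
    - [[0.45,-0.8,0],0]
    - [[0,0,0],0]

```text
time_s: 26.0
eef_pos: [632.6, -216.9, 147.8]
ee_rot: [0.7, 0.094, 0.702, -0.093]
force: [0.0, -0.7, -0.4]
grip_width: 0.41
```

>>> step_arm:
  commands:
    - [[0,0,-0.4],0]
    - [[0,0,0],0]

```text
time_s: 26.2
eef_pos: [631.0, -212.6, 131.0]
ee_rot: [0.699, 0.093, 0.703, -0.092]
force: [-0.7, 0.7, -1.3]
grip_width: 0.41
```

```bash
python3 st.py a
```

```text
t 26.2 pos [ 631.  -212.6  131. ] jaw 74.98 w 0.41 F [-0.7  0.7 -1.3] T [ 0.04 -0.01  0.01] j6 -1.81
to go units 0.1024002126838468 -0.05843720943842641 z to 90 -1.0243121928742525
```

>>> step_arm:
  commands:
    - [[0,0,-0.3],0]
    - [[0,0,0],0]
    - [[0,0,0],0]

```text
time_s: 26.5
eef_pos: [632.3, -213.3, 122.4]
ee_rot: [0.701, 0.092, 0.701, -0.092]
force: [0.5, 0.4, -0.1]
grip_width: 0.41
```

```bash
python3 st.py a
```

```text
t 26.5 pos [ 632.3 -213.3  122.4] jaw 74.99 w 0.41 F [ 0.5  0.4 -0.1] T [-0.01  0.04  0.03] j6 -1.81
to go units 0.06939973566864524 -0.03981033986610285 z to 90 -0.808967486044682
```

>>> step_arm:
  commands:
    - [[0.08,-0.045,-0.4],0]
    - [[0,0,-0.39],0]
    - [[0,0,0],0]
    - [[0,0,0],0]

```text
time_s: 26.9
eef_pos: [635.4, -215.3, 90.1]
ee_rot: [0.701, 0.093, 0.701, -0.092]
force: [0.9, -0.0, 0.7]
grip_width: 0.409
```

>>> step_arm:
  commands:
    - [[0,0,0],0]
    - [[0,0,0],0]
    - [[0,0,0],0]
    - [[0,0,0],0]
  gripper: 1

```text
time_s: 27.3
eef_pos: [635.8, -215.5, 91.5]
ee_rot: [0.701, 0.092, 0.701, -0.093]
force: [0.1, 0.9, 3.3]
grip_width: 0.096
```

>>> step_arm:
  commands:
    - [[0,0,0],-0.047]
    - [[0,0,0],-0.047]
    - [[0,0,0],-0.047]
    - [[0,0,0],-0.047]
    - [[0,0,0],-0.047]

```text
time_s: 27.8
eef_pos: [635.6, -215.8, 91.5]
ee_rot: [0.62, 0.341, 0.619, -0.341]
force: [-2.2, -0.6, 4.3]
grip_width: 0.094
```

>>> step_arm:
  commands:
    - [[0,0,0],0]
    - [[0,0,0],0]

```text
time_s: 28.0
eef_pos: [635.6, -215.8, 91.5]
ee_rot: [0.621, 0.338, 0.621, -0.338]
force: [-2.3, -0.9, 5.7]
grip_width: 0.096
```

```bash
python3 st.py c
```

```text
t 28.0 pos [ 635.6 -215.8   91.5] jaw 32.91 w 0.096 F [-2.3 -0.9  5.7] T [-0.15  0.48  0.06] j6 -1.08
to go units -4.188257837745695 1.7022195932610473 z to 90 -0.03734184901089037
```

>>> step_arm:
  commands:
    - [[0,0,0],0]
    - [[0,0,0],0]
    - [[0,0,0.5],0]
    - [[0,0,1],0]
    - [[-0.4,0.15,0],0.03]
  gripper: 0.18

```text
time_s: 28.5
eef_pos: [621.9, -210.6, 155.6]
ee_rot: [0.639, 0.308, 0.633, -0.309]
force: [0.8, -0.7, -0.3]
grip_width: 0.412
```

>>> step_arm:
  commands:
    - [[-0.8,0.3,0],0.041]
    - [[-0.8,0.3,0],0.041]
    - [[-0.8,0.3,0],0.041]
    - [[-0.8,0.35,0],0.041]
    - [[-0.59,0.3,0],0.041]

```text
time_s: 29.0
eef_pos: [466.2, -146.5, 150.5]
ee_rot: [0.701, 0.09, 0.702, -0.09]
force: [0.7, 0.6, -0.2]
grip_width: 0.407
```

>>> step_arm:
  commands:
    - [[0,0,0],0]
    - [[0,0,0],0]
    - [[0,0,0],0]

```text
time_s: 29.3
eef_pos: [468.8, -147.8, 150.8]
ee_rot: [0.701, 0.093, 0.701, -0.093]
force: [0.1, -0.5, -0.2]
grip_width: 0.41
```

```bash
python3 st.py c;  python3 - <<'E'
from h import *
c=capture("side"); crop(c,295,130,395,235,6,"pics/s12.png")
E
```

```text
t 29.3 pos [ 468.8 -147.8  150.8] jaw 74.93 w 0.41 F [ 0.1 -0.5 -0.2] T [-0.03 -0.04 -0.04] j6 -1.85
to go units -0.01633866024209709 0.0036099942131080807 z to 90 -1.5195322698714697
```

View pics/s12.png

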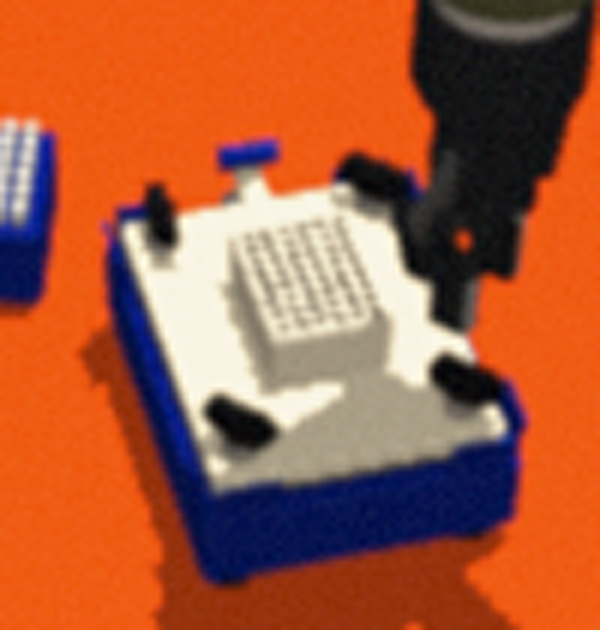

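Wing a at (162,217) lies along the long edge, and the other three are at half. Now c.

>>> step_arm:
  commands:
    - [[-0.012,0.004,-0.6],0]
    - [[0,0,-0.5],0]
    - [[0,0,-0.4],0]
    - [[0,0,0],0]
    - [[0,0,0],0]

```text
time_s: 29.85
eef_pos: [468.0, -147.5, 91.0]
ee_rot: [0.701, 0.093, 0.701, -0.093]
force: [-0.2, 0.2, -0.1]
grip_width: 0.412
```

>>> step_arm:
  commands:
    - [[0,0,0],0]
    - [[0,0,0],0]
    - [[0,0,0],0]
    - [[0,0,0],0]
  gripper: 1

```text
time_s: 30.25
eef_pos: [468.0, -147.5, 91.6]
ee_rot: [0.702, 0.092, 0.7, -0.093]
force: [-0.4, 0.1, 6.0]
grip_width: 0.098
```

>>> step_arm:
  commands:
    - [[0,0,0],-0.047]
    - [[0,0,0],-0.047]
    - [[0,0,0],-0.047]
    - [[0,0,0],-0.047]
    - [[0,0,0],-0.047]

```text
time_s: 30.75
eef_pos: [468.2, -147.2, 91.7]
ee_rot: [0.62, 0.341, 0.619, -0.341]
force: [1.2, 3.7, 6.1]
grip_width: 0.1
```

>>> step_arm:
  commands:
    - [[0,0,0],0]
    - [[0,0,0],0]

```text
time_s: 30.95
eef_pos: [468.2, -147.2, 91.6]
ee_rot: [0.621, 0.34, 0.62, -0.339]
force: [1.5, 1.8, 5.8]
grip_width: 0.099
```

```bash
python3 st.py b
```

```text
t 30.95 pos [ 468.2 -147.2   91.6] jaw 32.65 w 0.099 F [1.5 1.8 5.8] T [ 0.41 -0.25 -0.03] j6 -1.11
to go units 1.8652808943447667 -3.0912865833302505 z to 90 -0.04070979994181698
```

>>> step_arm:
  commands:
    - [[0,0,0],0]
    - [[0,0,0],0]
    - [[0,0,0.5],0]
    - [[0,0,1],0]
    - [[0.2,-0.3,0],0.03]
  gripper: 0.18

```text
time_s: 31.45
eef_pos: [476.8, -159.5, 154.9]
ee_rot: [0.638, 0.309, 0.634, -0.309]
force: [-0.6, 0.1, -0.8]
grip_width: 0.41
```

>>> step_arm:
  commands:
    - [[0.4,-0.6,0],0.041]
    - [[0.4,-0.6,0],0.041]
    - [[0.4,-0.6,0],0.041]
    - [[0.25,-0.6,0],0.041]
    - [[0.22,-0.39,0],0.041]

```text
time_s: 31.95
eef_pos: [542.5, -272.4, 150.3]
ee_rot: [0.701, 0.091, 0.701, -0.091]
force: [0.3, 0.1, 0.3]
grip_width: 0.412
```

>>> step_arm:
  commands:
    - [[0,0,0],0]
    - [[0,0,0],0]
    - [[0,0,0],0]

```text
time_s: 32.25
eef_pos: [542.0, -270.0, 150.7]
ee_rot: [0.701, 0.093, 0.701, -0.093]
force: [-0.9, 0.2, 0.5]
grip_width: 0.408
```

```bash
python3 st.py b;  python3 - <<'E'
from h import *
c=capture("side"); crop(c,295,130,395,235,6,"pics/s13.png")
E
```

```text
t 32.25 pos [ 542.  -270.   150.7] jaw 74.87 w 0.408 F [-0.9  0.2  0.5] T [ 0.06 -0.02 -0.04] j6 -1.96
to go units 0.02046124249124546 -0.02359983469700495 z to 90 -1.5186279027166343
```

View pics/s13.png

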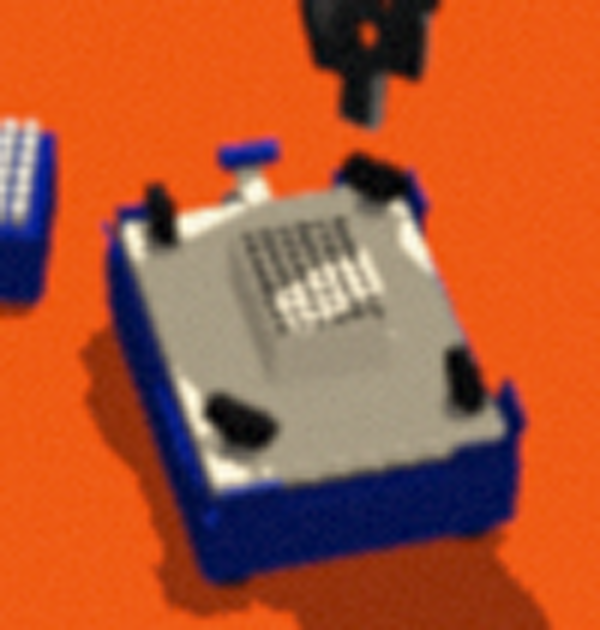

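Wings a (162,217) and c (465,380) are home. Now b, then d.

>>> step_arm:
  commands:
    - [[0.03,-0.03,-0.6],0]
    - [[0,0,-0.5],0]
    - [[0,0,-0.4],0]
    - [[0,0,0],0]
    - [[0,0,0],0]

```text
time_s: 32.8
eef_pos: [543.7, -271.8, 91.5]
ee_rot: [0.701, 0.092, 0.701, -0.093]
force: [0.1, -0.1, 0.1]
grip_width: 0.41
```

>>> step_arm:
  commands:
    - [[0,0,0],0]
    - [[0,0,0],0]
    - [[0,0,0],0]
    - [[0,0,0],0]
  gripper: 1

```text
time_s: 33.2
eef_pos: [543.9, -272.1, 92.0]
ee_rot: [0.702, 0.092, 0.701, -0.093]
force: [-0.6, 1.8, 6.6]
grip_width: 0.092
```

>>> step_arm:
  commands:
    - [[0,0,0],-0.047]
    - [[0,0,0],-0.047]
    - [[0,0,0],-0.047]
    - [[0,0,0],-0.047]
    - [[0,0,0],-0.047]

```text
time_s: 33.7
eef_pos: [543.3, -273.0, 92.0]
ee_rot: [0.62, 0.34, 0.619, -0.342]
force: [-6.1, -3.8, 7.1]
grip_width: 0.096
```

>>> step_arm:
  commands:
    - [[0,0,0],0]
    - [[0,0,0],0]

```text
time_s: 33.9
eef_pos: [543.3, -273.0, 92.0]
ee_rot: [0.621, 0.339, 0.62, -0.34]
force: [-4.8, -2.6, 7.1]
grip_width: 0.094
```

```bash
python3 st.py d
```

```text
t 33.9 pos [ 543.3 -273.    92. ] jaw 32.65 w 0.094 F [-4.8 -2.6  7.1] T [-0.32  0.83  0.05] j6 -1.23
to go units 0.4280616975083234 4.531482848109539 z to 90 -0.04976752665233519
```

>>> step_arm:
  commands:
    - [[0,0,0],0]
    - [[0,0,0],0]
    - [[0,0,0.5],0]
    - [[0,0,1],0]
    - [[0,0.3,0],0.03]
  gripper: 0.18

```text
time_s: 34.4
eef_pos: [545.2, -261.9, 155.7]
ee_rot: [0.639, 0.309, 0.633, -0.31]
force: [0.0, -0.4, 0.4]
grip_width: 0.41
```

>>> step_arm:
  commands:
    - [[0.1,0.9,0],0.041]
    - [[0.1,0.9,0],0.041]
    - [[0.1,0.9,0],0.041]
    - [[0.1,0.9,0],0.041]
    - [[0.02,0.62,0],0.041]

```text
time_s: 34.9
eef_pos: [560.4, -88.9, 150.7]
ee_rot: [0.701, 0.09, 0.701, -0.09]
force: [-0.5, -0.2, 0.4]
grip_width: 0.411
```

>>> step_arm:
  commands:
    - [[0,0,0],0]
    - [[0,0,0],0]
    - [[0,0,0],0]

```text
time_s: 35.2
eef_pos: [560.3, -92.2, 150.7]
ee_rot: [0.701, 0.093, 0.701, -0.093]
force: [-0.5, -0.5, -0.0]
grip_width: 0.409
```

```bash
python3 st.py d
```

```text
t 35.2 pos [560.3 -92.2 150.7] jaw 74.83 w 0.409 F [-0.5 -0.5 -0. ] T [ 0.02  0.04 -0.  ] j6 -1.68
to go units 0.0020662997373051438 0.011985164845842533 z to 90 -1.5180208823480121
```

>>> step_arm:
  commands:
    - [[0.01,0,-0.6],0]
    - [[0,0,-0.5],0]
    - [[0,0,-0.4],0]
    - [[0,0,0],0]
    - [[0,0,0],0]

```text
time_s: 35.7
eef_pos: [560.9, -92.1, 91.2]
ee_rot: [0.701, 0.093, 0.701, -0.093]
force: [0.3, 0.8, 1.1]
grip_width: 0.413
```

>>> step_arm:
  commands:
    - [[0,0,0],0]
    - [[0,0,0],0]
    - [[0,0,0],0]
    - [[0,0,0],0]
  gripper: 1

```text
time_s: 36.1
eef_pos: [561.2, -91.6, 91.9]
ee_rot: [0.702, 0.092, 0.7, -0.093]
force: [-0.0, -0.8, 6.6]
grip_width: 0.096
```

>>> step_arm:
  commands:
    - [[0,0,0],-0.047]
    - [[0,0,0],-0.047]
    - [[0,0,0],-0.047]
    - [[0,0,0],-0.047]
    - [[0,0,0],-0.047]

```text
time_s: 36.6
eef_pos: [561.3, -91.6, 91.9]
ee_rot: [0.62, 0.341, 0.619, -0.341]
force: [-0.5, -0.7, 6.1]
grip_width: 0.097
```

>>> step_arm:
  commands:
    - [[0,0,0],0]
    - [[0,0,0],0]

```text
time_s: 36.8
eef_pos: [561.3, -91.6, 91.9]
ee_rot: [0.621, 0.339, 0.62, -0.339]
force: [-1.5, -1.2, 5.5]
grip_width: 0.096
```

>>> step_arm:
  commands:
    - [[0,0,0],0]
    - [[0,0,0],0]
    - [[0,0,0.5],0]
    - [[0,0,1],0]
    - [[0,0,1],0]
  gripper: 0.18

```text
time_s: 37.3
eef_pos: [560.3, -91.0, 191.5]
ee_rot: [0.62, 0.339, 0.621, -0.339]
force: [0.3, -1.5, 0.0]
grip_width: 0.41
```

>>> step_arm:
  commands:
    - [[-0.4,0.8,0.5],0]
    - [[-0.8,0.8,0],0]
    - [[-0.8,0.8,0],0]
    - [[-0.6,0.8,0],0]
    - [[0,0.8,0],0]

```text
time_s: 37.8
eef_pos: [454.4, 70.0, 211.0]
ee_rot: [0.62, 0.339, 0.621, -0.339]
force: [0.4, -0.2, 0.5]
grip_width: 0.413
```

>>> step_arm:
  commands:
    - [[0,0.8,0],0]
    - [[0,0.4,0],0]
    - [[0,0,0],0]

```text
time_s: 38.1
eef_pos: [456.3, 118.3, 210.7]
ee_rot: [0.621, 0.338, 0.621, -0.338]
force: [0.6, -0.5, 0.1]
grip_width: 0.411
```

```bash
python3 st.py;python3 - <<'E'
from h import *
c=capture("top"); crop(c,350,185,480,305,6,"pics/t14.png"); cv2.imwrite("pics/t14f.png",c["image"])
c=capture("side"); crop(c,295,130,395,235,6,"pics/s14.png"); cv2.imwrite("pics/s14f.png",c["image"])
E
```

```text
t 38.1 pos [456.3 118.3 210.7] jaw 32.83 w 0.411 F [ 0.6 -0.5  0.1] T [-0.02 -0.01  0.04] j6 -0.57
```

View pics/t14.png

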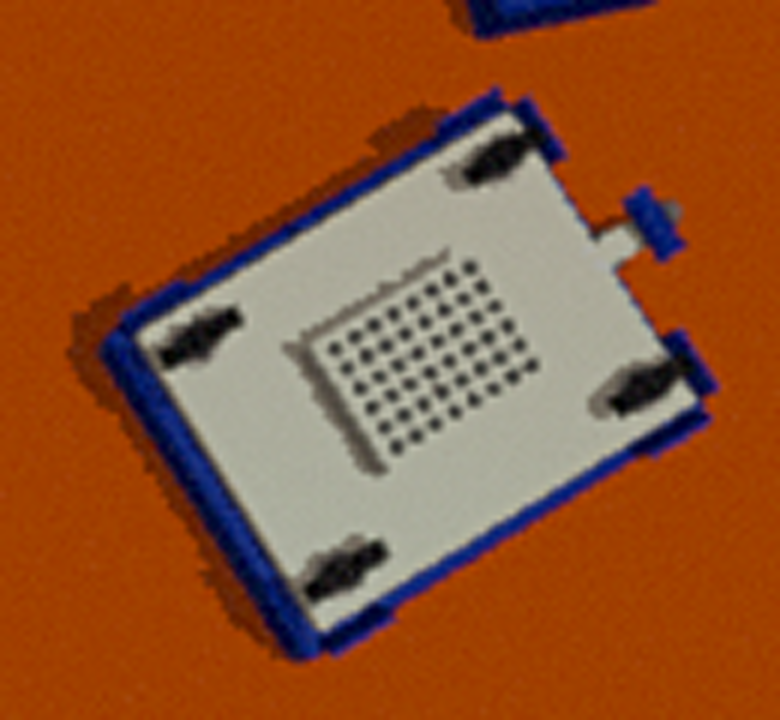

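View pics/s14.png

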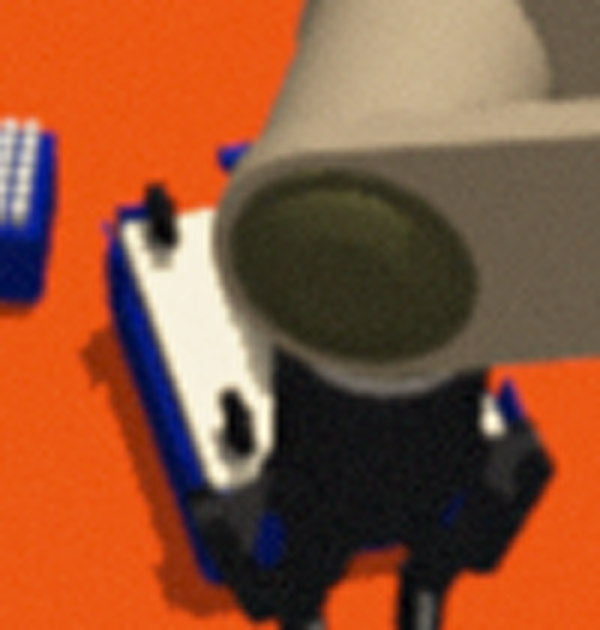

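View pics/t14f.png

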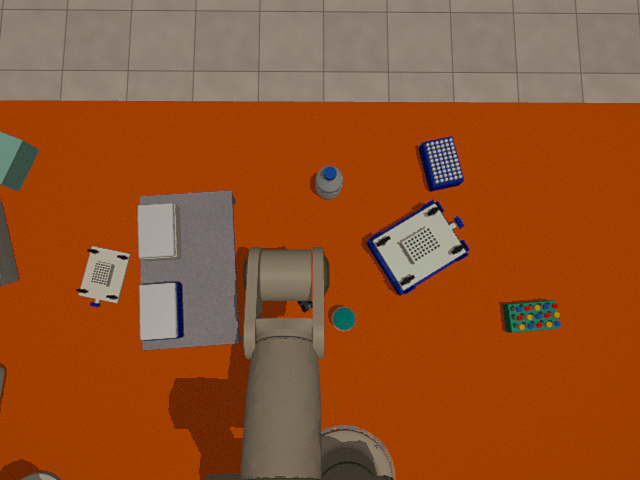

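All four wings lie along the long edges, the cover is between the guides, and the bystanders are unmoved. I'm handing in.

```bash
python3 - <<'E'
from h import *
s,r=state(); print(s['time_s'],np.abs(s['dq']).max()); print(ticket.finish_job())
E
```

```text
38.2 0.021748377422035205
the job is handed in; nothing more can be done
None
```

The job is done and handed in at 38.2 s of the 72 s allowed; no verdict is reported.

**What I did:**
- I drew the well plate out by its pull bar, then took it by the well block.
- I set it on the gasket gently, with the screws still loose and the pull bar at the port end, and let go.
- I turned the screws crosswise (a, c, b, d) to about 0.83 rad, then in the same order to about 1.57 rad.

**What the last checks showed:**
- **Wings:** the final top view shows all four lying along the plate's long edges.
- **Plate:** it sits between the corner guides, about 1–2 mm from the seat's middle. I measured that just after setting it down and only checked it by eye afterwards.
- **Bystanders:** the bottle, jar, tip box and tube rack are where they started in the image.
- **Robot:** the arm is clear of everything.

**Checks that disagreed or were incomplete:**
- My automatic measurement of the wing angles after seating was unreliable. It gave 2.89 rad for screw a, because shadow and guide pixels were mixed in. I took the screw angles from the gripper's turn instead and confirmed them by eye.
- A block-centre estimate from the well dots came out about 2.5 mm off in x, with only 44 of 48 dots found. I did not rely on it.
- The arm hid parts of the final side view, including the wings of screws b and c, so those two were confirmed home only from above. Screw c also showed along the edge in an earlier side view.

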